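# Lock the spice mill lid to its first click

### The arm

A 7-joint arm with a two-finger parallel gripper is mounted at the origin on the work surface. World frame = base frame: x ahead of the robot, y to its left, z up, the work surface at z = 0. Lengths are in m, angles in degrees, forces in N, time in s.
With the tool pointing down it reaches from about 0.425 to 1.025 m from the base axis. Payload 9.4 kg.
Tool frame: the origin (TCP) lies on the centre line of the jaws, within the pads' length; the fingertips stand 11 mm ahead of it and the grasp point (between the pads) lies 8 mm behind it; x points along the fingers, z is the direction in which the jaws open and shut, and the axes are right-handed (so a half turn about x gives the same grasp; the last joint's range is limited). The gripper opens to 93 mm and grips with 3 to 60 N. Pads are 15 mm wide; open, the fingers measure 128 mm over their backs; the gripper's body (75 mm by 188 mm) begins 65 mm behind the grasp point.
Start: joints at [64.933, 34.337, -0.143, 91.639, 0.103, 54.024, -4.572], TCP at [0.256, -0.678, 0.23] pointing down, gripper open.
Joint ranges: [-147.43, 147.43], [-19.82, 112.94], [-74.19, 73.91], [6.32, 146.72], [-59.91, 239.91], [6.04, 106.73], [-150.56, 150.56]. Speed limits (degrees/s): [127.2, 127.2, 172.46, 172.46, 180, 180, 180].

### API

Orientations are given as [roll, pitch, yaw] about the fixed x, y, z axes, in that order (R = Rz(yaw) Ry(pitch) Rx(roll)).
In Python, from workcell import observe, vision, arm gives the robot as it stands.
- The arm moves only by the tool jog_arm, never from a script. Its arguments are lists of equal length, an entry for each row: "jaw": the opening in per cent of the stroke, from 0 (shut) to 100 (fully open); "offset": the shift along the tool's x, y, z in m, a list of three; "rotation": the turn, a rotation vector about the tool's x, y, z in degrees, a list of three. In form: {"jaw": [jaw, ...], "offset": [[x, y, z], ...], "rotation": [[ax, ay, az], ...]}. A call has 1 to 20 rows; each row shifts and turns the commanded pose from where the row before left it, along the tool's axes as they then stand; what a row does not reach is not made up. A row lasts 1/12 s, in which the tool goes at most 41.7 mm and 7.16 degrees, less where a joint would pass 70% of its speed; a pose out of reach is approached as far as the arm can. A call with a gripper value outside its range is refused whole. The fingers move at their own pace and stop on an object; the grip force is fixed at half the most. Time passes only in rows, so rows that do not move let the fingers close. It gives the time, the measured TCP pose, the force and the opening at its end, in the units of the state.
- observe(): the state, without advancing time (a new reading comes with each control period).
- vision.get_image(name): name is "scene" or "top"; returns the picture (400x640x3 uint8, red, green, blue); there is no depth.
- vision.camera_info(name): a dict with "intrinsics" (3x3 intrinsics, pixels), "D" ([k1, k2, p1, p2, k3] as OpenCV has them; the pictures are not rectified), "view" (4x4, takes a point from world to camera coordinates). Camera axes: x right, y up, looking along -z (the intrinsics and any distortion apply to the point x, -y, -z); pixel columns grow to the right and rows downward; lengths in m; the calibration is good to about 2 mm. A picture is of the moment at which its call begins. camera_info takes no time and is no camera call.
- arm.finish_job(): hands the job in, once; it reports no verdict.
The state is a dict: "clock": time; "joint_pos": joint angles; "qd": joint speeds; "joint_torque": joint torques, N m; "position": TCP position; "orientation": TCP orientation; "contact_force": force on the tool from outside, world axes, zero at the start; "torque": the same for the moment, N m; "grip_width": opening from 0.0 (shut) to 1.0 (fully open).
Only numpy, scipy, OpenCV 4.12 (cv2) and the standard library are available. Lean on these libraries where they do the work, as an engineer would, in place of code of your own. Each camera call takes 0.05 s, during which the arm holds its last target.

### The job

Close the spice mill: take the red lid by its black knob out of the rack, set it level in the mill's mouth with its two lugs down in the two slots, and let go of it there. Then take the knob again from above, press the lid down and turn it clockwise, about a quarter turn, until it stops and the knob clicks once; stop at that first click, let go, and leave everything else where it stands.

Things in the scene. Friction and masses are not known exactly. Their poses are not given: they have to be found in the camera images.
- lid: Round red lid, standing on edge in the rack at the start, knob side to the robot. Flange disc 132 mm across, 8 mm thick; origin at the centre of the flange's underside, z out through the knob side, x along its two lugs (yellow marks on the flange). White plug under it 88 mm across, 22 mm deep. With knob about 0.31 kg. In the rack x points up the slope, z 30 degrees above level.
- lid_lug (a point): Underside of the lug on the lid's +x side, 48 mm out and 22 mm below the flange's underside. There is a second lug opposite, so the lid is the same after a half turn. Each steel lug is 28 mm wide, 8.5 mm thick (13.5 to 22 mm below the flange's underside) and reaches 55 mm from the axis.
- knob_grip (a point): Grip point of the lid's black knob, on the lid's axis, 40 mm above the flange's underside. The knob is a bar 72 mm long (this point's x), 22 mm wide (y), its top 58 mm above the flange's underside, on a disc 72 mm across whose top is 17 mm above the flange's underside. z along the lid's axis.
- knob (a joint): Angle (rad) of the knob on the lid, 0 at the start, growing clockwise. Click clutch: below about 0.25 N m the knob carries the lid along, giving up to 0.1 rad; beyond that it yields, tops the first click at 0.24 and draws itself on to rest at 0.46 (the lid may spring back up to 0.2 rad). It tops the second (one too many) at 0.69, rest 0.91; end 1.35. Knob x = lid x turned clockwise by this.
- click_mark (a point): Orange pin, 10 mm across, at the +x end of the knob's top, 26 mm from the axis, 58 mm above the flange's underside. It rises about 2.5 mm and sinks again as the knob goes over a click.
- neck_top (a point): Centre of the mill's mouth at the height of its top face (165 mm above the counter), z up, x along the two slots. A lid set in aligned sits level on a sprung seat, its flange's underside about 10 mm above here, and cannot turn there. About 5 N presses it to 0 mm, lugs 3.5 mm under the lip, free to turn clockwise only. Turned, it rises to 3.5 mm and is held.
- slot (a point): The slot in the mouth's lip on its +x side, 52 mm from the axis, at the top face; a second one is opposite (same after a half turn). Yellow marks on the bowl's rim show them. The mouth is 96 mm across in a lip 10 mm thick; the lugs pass the slots with about 4.5 mm of play on either side. With a lug not in its slot the flange's underside stands 22 mm above the mouth.
- mill: Fixed spice mill: green motor base 200 x 200 mm, 89 mm high, with a steel bowl 156 mm across up to 165 mm; origin under its centre, x along the slots. Inside, a hidden stop (it differs from day to day) stops the lid after 1.12 to 1.48 rad of clockwise turn from the slots; turning the knob on from there makes it click.
- rack: Fixed steel rack, grey base 170 x 170 mm, holding the lid on edge and leaning back; origin at the counter below the lid's origin, which is 83 mm up; x points away from the knob side. Rails touch the back of the flange, a ledge lies under its rim, low cheeks stand beside it; neither reaches more than 7 mm past the flange's face, and the knob stands free in front.
- jar: Bystander: amber jar with yellow cap, 72 mm across, 110 mm high; origin under its centre.
- tin: Bystander: blue tin, 74 mm across, 100 mm high; origin under its centre.
- basin: Bystander: black bowl, 150 mm across, 75 mm high; origin under its centre.
- tub: Bystander: open blue tub 180 x 130 x 60 mm; origin under its centre.
- cup: Bystander: white mug 76 mm across, 85 mm high; origin under its centre.
- scoop: Bystander: aluminium scoop with wooden handle, 210 mm long, 30 mm high, lying near the robot; origin under it.
- spice: Bystander: clear small jar with red cap, 54 mm across, 100 mm high; origin under its centre.
Things that resemble listed ones, but are neither listed nor needed, are in the scene too. What is shaped like the lid but green or turquoise is not meant.

How it is judged:
By the outcome, as a careful person would: the job done as asked, in the order asked, and still so for the second after the job is handed in, with the robot touching nothing.
It also fails if it takes over 72 s, if anything falls off the work surface, if the arm or the gripper's body presses on something with over 40 N, if the wrist force passes 120 N, or if a joint passes its speed limit or range.

## Working session

There is one attempt and no reset: what is moved stays moved. The work goes in short steps, Python scripts to look and compute and a tool call to move; the robot and the scene stay as the last step left them, time stands still between calls to the robot, and variables do not carry over. Pictures are saved under pics/ and viewed, and the job is handed in when it is done.

Besides the shell and the picture viewer there is one more tool, called after "Call:" by a JSON object that holds its "method" and its "body", one argument or row to a line. jog_arm: Moves the arm, as the interface text tells. Its arguments: {"type":"object","properties":{"jaw":{"type":"array"},"offset":{"type":"array"},"rotation":{"type":"array"}},"required":["jaw","offset","rotation"]}

```bash
ls -la && mkdir -p pics && python3 - <<'E'
from workcell import observe, vision, arm
import cv2, numpy as np
np.set_printoptions(precision=4,suppress=True)
print(observe())
for n in ("scene","top"):
    im=vision.get_image(n); cv2.imwrite(f"pics/{n}0.png",im[:,:,::-1]); print(vision.camera_info(n))
E
```

```text
total 12
drwxr-xr-x  3 agent agent 4096 Dec  6 22:53 .
drwxr-xr-x 23 root  root  4096 Dec  6 22:53 ..
drwxr-xr-x  2 agent agent 4096 Dec  6 22:53 pics
{'clock': 0.0, 'joint_pos': array([64.9322, 34.3853, -0.1439, 91.6798,  0.1013, 54.024 , -4.5743]), 'qd': array([ 0.0554, -0.0489, -0.0822, -0.0857,  0.0476, -0.026 ,  0.0504]), 'joint_torque': array([  0.0001, -76.5062,   1.4978, -25.2345,  -0.0524,   0.0173,
         0.0001]), 'position': array([ 0.2558, -0.6779,  0.2288]), 'orientation': array([-175.0237,   89.9111,  115.6483]), 'contact_force': array([ 0.1752, -0.2995, -0.0134]), 'torque': array([ 0.038 , -0.0177,  0.032 ]), 'grip_width': 1.0012453815906568}
{'intrinsics': array([[515.5283,   0.    , 323.1168],
       [  0.    , 515.5283, 202.1721],
       [  0.    ,   0.    ,   1.    ]]), 'D': array([0.036, 0.   , 0.   , 0.   , 0.   ]), 'view': array([[ 0.3409,  0.94  , -0.0143, -0.1101],
       [-0.6718,  0.2542,  0.6957,  0.2409],
       [ 0.6576, -0.2275,  0.7182, -2.1157],
       [ 0.    ,  0.    ,  0.    ,  1.    ]])}
{'intrinsics': array([[456.8592,   0.    , 323.9277],
       [  0.    , 456.8592, 199.5302],
       [  0.    ,   0.    ,   1.    ]]), 'D': array([-0.004,  0.   ,  0.   ,  0.   ,  0.   ]), 'view': array([[ 0.0212, -0.9998, -0.0018, -0.0598],
       [ 0.9867,  0.0206,  0.1615, -0.5074],
       [-0.1615, -0.0052,  0.9869, -1.5612],
       [ 0.    ,  0.    ,  0.    ,  1.    ]])}
```

View pics/scene0.png

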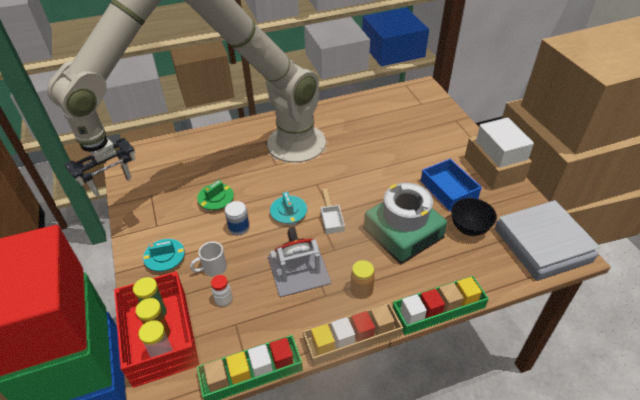

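View pics/top0.png

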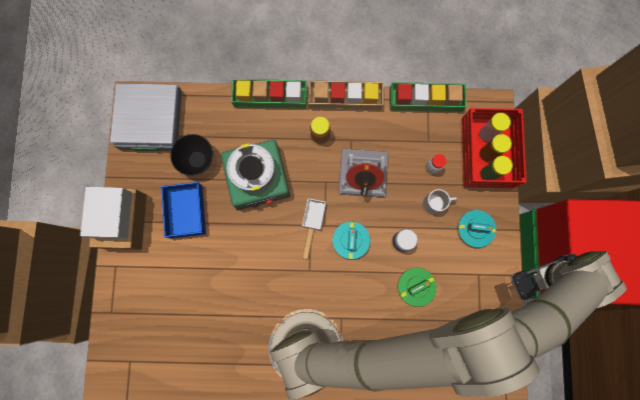

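The scene view shows the rack with the red lid at about (297,255) and the mill mouth at about (408,202). In the top view the lid is at (365,178) and the mouth at (250,167). I'll zoom in on both.

```bash
cat > h.py <<'E'
import numpy as np, cv2
from workcell import observe, vision, arm
from scipy.spatial.transform import Rotation as Rn
np.set_printoptions(precision=4,suppress=True)
def cam(n):
    c=vision.camera_info(n); return c["intrinsics"],c["D"],c["view"]
def ray(n,uv):
    K,D,V=cam(n); p=cv2.undistortPoints(np.array([[uv]],float),K,D)[0,0]
    d=np.array([p[0],-p[1],-1.]); R=V[:3,:3]
    return -R.T@V[:3,3], R.T@d
def onz(n,uv,z):
    o,d=ray(n,uv); return o+d*(z-o[2])/d[2]
def proj(n,P):
    K,D,V=cam(n); P=np.atleast_2d(P); q=P@V[:3,:3].T+V[:3,3]; q=q*[1,-1,-1]
    return cv2.projectPoints(q,np.zeros(3),np.zeros(3),K,D)[0][:,0]
def tri(a,b):
    (o1,d1),(o2,d2)=ray("scene",a),ray("top",b)
    A=np.stack([d1,-d2],1); s=np.linalg.lstsq(A,o2-o1,rcond=None)[0]
    p,q=o1+s[0]*d1,o2+s[1]*d2; return (p+q)/2,np.linalg.norm(p-q)
def crop(src,box,k,out):
    im=cv2.imread(src); x0,y0,x1,y1=box
    cv2.imwrite(out,cv2.resize(im[y0:y1,x0:x1],None,fx=k,fy=k,interpolation=cv2.INTER_CUBIC))
E
python3 - <<'E'
from h import *
crop("pics/scene0.png",(250,210,350,300),8,"pics/c1.png")
crop("pics/scene0.png",(355,165,455,265),6,"pics/c2.png")
crop("pics/top0.png",(325,135,405,210),8,"pics/c3.png")
crop("pics/top0.png",(210,130,300,215),7,"pics/c4.png")
E
```

```text
(no output)
```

View pics/c1.png

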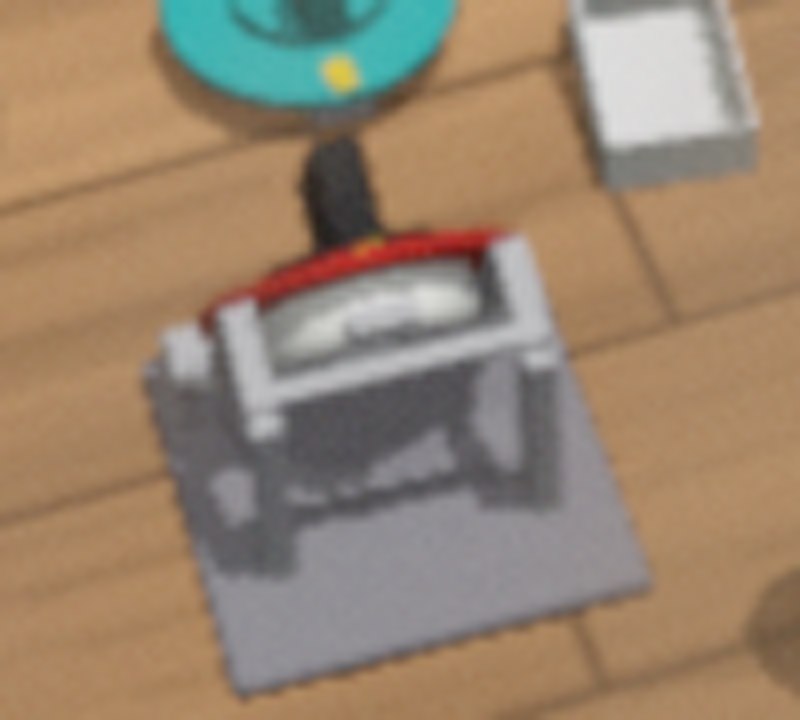

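View pics/c2.png

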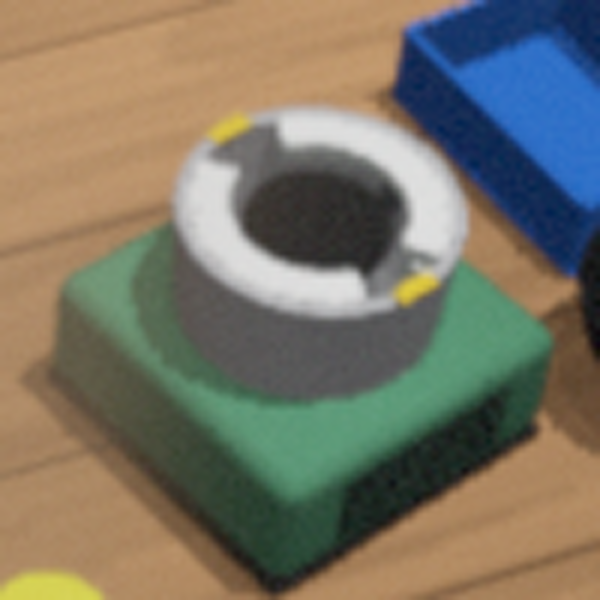

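View pics/c3.png

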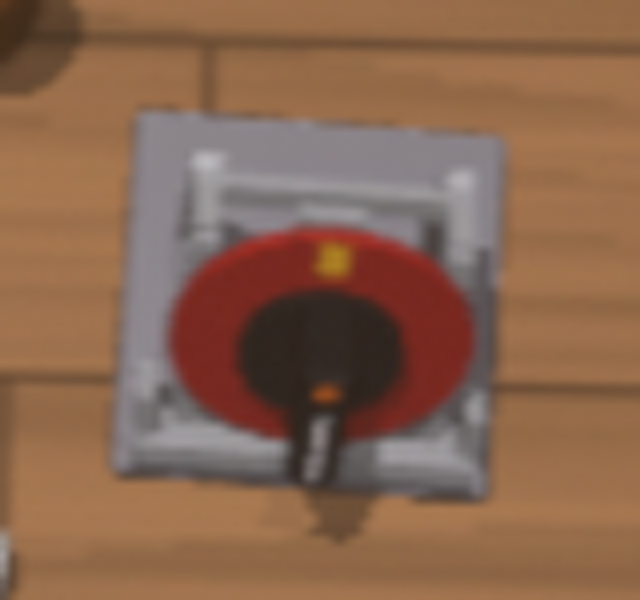

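View pics/c4.png

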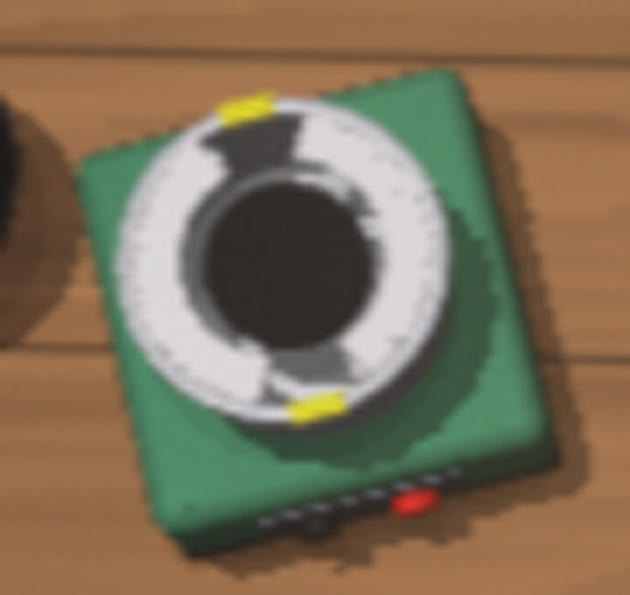

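```bash
python3 - <<'E'
from h import *
for n in("scene","top"):
    im=cv2.imread(f"pics/{n}0.png"); hsv=cv2.cvtColor(im,cv2.COLOR_BGR2HSV)
    def blobs(lo,hi,box,nm,mn=3):
        m=cv2.inRange(hsv,np.array(lo),np.array(hi)); M=np.zeros_like(m); x0,y0,x1,y1=box; M[y0:y1,x0:x1]=m[y0:y1,x0:x1]
        k,l,s,c=cv2.connectedComponentsWithStats(M)
        for i in range(1,k):
            if s[i,4]>=mn: print(n,nm,c[i],s[i])
        return M
    mb=(375,175,440,240) if n=="scene" else (215,130,290,210)
    blobs((22,110,110),(36,255,255),mb,"millmark")
    lb=(260,220,335,270) if n=="scene" else (325,145,405,210)
    blobs((22,110,90),(36,255,255),lb,"lidmark",1)
    blobs((8,150,110),(18,255,255),lb,"orange",1)
    r=blobs((0,120,60),(7,255,255),lb,"red",10)
    if n=="top":
        cn=max(cv2.findContours(r,cv2.RETR_EXTERNAL,cv2.CHAIN_APPROX_NONE)[0],key=len)
        print(cv2.fitEllipse(cv2.convexHull(cn)))
        g=blobs((110,5,90),(140,60,175),(330,140,400,205),"grey",50)
E
```

```text
scene millmark [392.6 186. ] [390 184   6   5  20]
scene millmark [423.6818 212.7273] [421 211   7   5  22]
scene lidmark [292.5 220. ] [292 220   2   1   2]
scene orange [310. 238.] [309 238   3   1   3]
scene orange [295.1667 240.3333] [294 240   4   2   6]
scene red [295.22 242.15] [279 239  33   9 100]
top millmark [244.7857 145.2143] [241 143   8   5  28]
top millmark [255.0769 187.8846] [252 186   8   5  26]
top orange [365.9444 167.1111] [364 165   5   5  18]
top orange [365.   183.75] [364 183   3   2   4]
top red [364.8031 175.3228] [347 164  37  26 508]
((364.6537780761719, 176.45509338378906), (26.552764892578125, 37.75029754638672), 90.02962493896484)
```

```bash
python3 - <<'E'
from h import *
from scipy.optimize import least_squares
s=[(392.6,186.),(423.68,212.73)]; t=[(244.79,145.21),(255.08,187.88)]
for n,l in(("scene",s),("top",t)):
    a,b=[onz(n,p,.165) for p in l]; d=a-b; print(n,a,b,"c",(a+b)/2,"len",np.linalg.norm(d),"yaw",np.degrees(np.arctan2(d[1],d[0])))
print("tri",tri(s[1],t[0]),tri(s[0],t[1]))
# rack base corners
for z in (0.003,0.008,):
    c=[onz("top",p,z) for p in [(341.9,148.75),(387.9,152.25),(385.6,197.1),(339.4,194)]]
    c=np.array(c); print(z,c[:,:2].tolist(),"ctr",c.mean(0))
    for i in range(4):
        d=c[(i+1)%4]-c[i]; print(np.linalg.norm(d),np.degrees(np.arctan2(d[1],d[0])))
    c=np.array([onz("scene",p,z) for p in [(268.8,256.5),(280,296.5),(331.2,282.5)]]);print(c)
    for i in range(2):
        d=c[i+1]-c[i]; print(np.linalg.norm(d),np.degrees(np.arctan2(d[1],d[0])))
# lid: pose from pin & ellipse centre (flange face centre z=8mm..), yaw unknown
def lidT(x,y,yaw):
    h=np.radians(yaw); # rack x dir
    rx=np.array([np.cos(h),np.sin(h),0]); up=np.array([0,0,1.])
    z=-rx*np.cos(np.pi/6)+up*.5; xx=rx*.5+up*np.cos(np.pi/6)
    return np.stack([xx,np.cross(z,xx),z],1),np.array([x,y,.083])
def f(v):
    R,o=lidT(*v)
    P=lambda p:o+R@np.array(p)
    r=[]
    r+=list(proj("top",P((26,0,59))if 0 else P((.026,0,.059)))[0]-(365,183.75))
    a=np.linspace(0,2*np.pi,60)
    E=np.array([P((.066*np.cos(t),.066*np.sin(t),.008)) for t in a]); q=proj("top",E)
    r+=list(((q.min(0)+q.max(0))/2-(364.6,176.45)))
    r+=list(proj("top",P((.060,0,.008)))[0]-(365.94,167.1))
    r+=[(v[2]-RY)/2]
    return np.array(r)
for RY in (-5,-3,0): 
    r=least_squares(f,[.65,-.1,RY],x_scale=[.01,.01,1]); print(RY,r.x,r.fun)
    R,o=lidT(*r.x); print("grip",o+R[:,2]*.04)
E
```

```text
scene [0.5166 0.1755 0.165 ] [0.6597 0.2146 0.165 ] c [0.5882 0.195  0.165 ] len 0.14827124603448308 yaw -164.74167718538564
top [0.6643 0.2151 0.165 ] [0.5219 0.1746 0.165 ] c [0.5931 0.1949 0.165 ] len 0.1480550749246292 yaw 15.870122190482848
tri (array([0.6629, 0.2134, 0.1689]), np.float64(0.001956149189870792)) (array([0.5209, 0.1735, 0.1697]), np.float64(0.0007685856975801498))
0.003 [[0.7043664831467948, -0.1106160580901502], [0.694660795801387, -0.2788286364600391], [0.5282617482015086, -0.27031910811805304], [0.536105215522551, -0.1041132743940128]] ctr [ 0.6158 -0.191   0.003 ]
0.16849234964440618 -93.30224437577574
0.16661649112482727 177.07248505511188
0.16639080246071167 87.2981428882452
0.16838687709651298 -2.2132053187737113
[[ 0.5285 -0.2655  0.003 ]
 [ 0.6915 -0.2754  0.003 ]
 [ 0.6981 -0.1088  0.003 ]]
0.16330794476285965 -3.475158334112692
0.16670975169334626 87.73094617607977
0.008 [[0.7029630751835965, -0.11045175032388205], [0.6932873525078559, -0.2781450007816552], [0.5274020338502808, -0.26966174417053357], [0.5352212857913139, -0.1039690428736032]] ctr [ 0.6147 -0.1906  0.008 ]
0.16797215798575454 -93.30224437577574
0.16610209086238306 177.07248505511188
0.16587709897388228 87.29814288824517
0.16786701106653082 -2.2132053187737126
[[ 0.5325 -0.2661  0.008 ]
 [ 0.6949 -0.276   0.008 ]
 [ 0.7014 -0.11    0.008 ]]
0.16270190960821782 -3.4751583341126886
0.1660910924462747 87.73094617607978
-5 [ 0.5861 -0.1868 -4.5872] [-0.2772  0.2622 -0.2054  1.0111  0.4777 -1.2516  0.2064]
grip [ 0.5516 -0.184   0.103 ]
-3 [ 0.5861 -0.1866 -2.9145] [-0.0006  0.2893 -0.2237  1.0018  0.2182 -1.2697  0.0428]
grip [ 0.5515 -0.1849  0.103 ]
0 [ 0.5862 -0.1863 -0.3836] [ 0.414   0.3054 -0.2429  1.0092 -0.1797 -1.2931 -0.1918]
grip [ 0.5515 -0.1861  0.103 ]
```

```bash
cat >> h.py <<'E'
from scipy.linalg import logm,expm
def cur():
    s=observe(); r,p,y=s["orientation"]
    return Rn.from_euler("xyz",[r,p,y],degrees=True).as_matrix(), s["position"], s
def lidR(yaw):
    h=np.radians(yaw); rx=np.array([np.cos(h),np.sin(h),0]); up=np.array([0,0,1.])
    z=-rx*np.cos(np.pi/6)+up*.5; xx=rx*.5+up*np.cos(np.pi/6)
    return np.stack([xx,np.cross(z,xx),z],1)
def plan(R0,p0,R1,p1):
    "straight: offset in tool axes of start, rotvec in tool axes"
    print("offset(tool)",R0.T@(p1-p0),"rotvec deg",np.degrees(Rn.from_matrix(R0.T@R1).as_rotvec()))
def helix(R0,p0,R1,p1,n):
    A=np.eye(4);A[:3,:3]=R0;A[:3,3]=p0;B=np.eye(4);B[:3,:3]=R1;B[:3,3]=p1
    D=expm(logm(np.linalg.inv(A)@B).real/n)
    print(n,"rows: off",D[:3,3],"rot",np.degrees(Rn.from_matrix(D[:3,:3]).as_rotvec()))
E
python3 - <<'E'
from h import *
R,p,s=cur(); print(R)
L=lidR(-3)
for sgn in(1,-1):
    x=-L[:,2]; z=sgn*L[:,1]; T=np.stack([x,np.cross(z,x),z],1)
    print(sgn,T); plan(R,p,T,p)
    print(Rn.from_matrix(T).as_euler("xyz",degrees=True))
E
```

```text
[[-0.0006  0.9356  0.3531]
 [ 0.0012  0.3531 -0.9356]
 [-1.     -0.0001 -0.0014]]
1 [[ 0.8648 -0.4993  0.0523]
 [-0.0453  0.0262  0.9986]
 [-0.5    -0.866   0.    ]]
offset(tool) [0. 0. 0.] rotvec deg [-137.4178  -79.3739  -16.7224]
[-90.  30.  -3.]
-1 [[ 0.8648  0.4993 -0.0523]
 [-0.0453 -0.0262 -0.9986]
 [-0.5     0.866  -0.    ]]
offset(tool) [0. 0. 0.] rotvec deg [ 21.4193 -12.4582  59.1337]
[90. 30. -3.]
```

Call:
{"method": "jog_arm", "body": {
  "jaw": [100,100,100,100,100,100,100,100,100,100,100,100,100,100,100,100],
  "offset": [
    [-0.012,0.005,-0.006],
    [-0.012,0.023,-0.025],
    [-0.012,0.023,-0.025],
    [-0.012,0.023,-0.025],
    [-0.012,0.023,-0.025],
    [-0.012,0.023,-0.025],
    [-0.012,0.023,-0.025],
    [-0.012,0.023,-0.025],
    [-0.004,0.023,-0.025],
    [0,0.023,-0.025],
    [0,0.023,-0.025],
    [0,0.023,-0.025],
    [0,0.023,-0.025],
    [0,0.023,-0.025],
    [0,0.023,-0.025],
    [0,0.023,-0.025]
  ],
  "rotation": [
    [0,0,0],
    [0,0,0],
    [0,0,0],
    [0,0,0],
    [0,0,0],
    [0,0,0],
    [0,0,0],
    [0,0,0],
    [0,0,0],
    [0,0,0],
    [0,0,0],
    [0,0,0],
    [0,0,0],
    [0,0,0],
    [0,0,0],
    [0,0,0]
  ]
}}

```text
clock: 1.43
position: [0.4489, -0.1962, 0.3305]
orientation: [36.5, 90.0, -32.8]
contact_force: [0.9, 0.3, -0.8]
grip_width: 1.0
```

Call:
{"method": "jog_arm", "body": {
  "jaw": [100,100,100,100,100,100,100,100,100,100,100,100,100,100,100,100,100,100,100,100],
  "offset": [
    [0,0,0],
    [0,0,0],
    [0,0,0],
    [0,0,0],
    [0,0,0],
    [0,0,0],
    [0,0,0],
    [0,0,0],
    [0,0,0],
    [0,0,0],
    [0,0,0],
    [0,0,0],
    [0,0,0],
    [0,0,0],
    [0,0,0],
    [0,0,0],
    [0,0,0],
    [0,0,0],
    [0,0,0],
    [0,0,0]
  ],
  "rotation": [
    [-3,0,0],
    [-7,0,0],
    [-7,0,0],
    [-7,0,0],
    [-7,0,0],
    [-7,0,0],
    [-7,0,0],
    [-7,0,0],
    [-7,0,0],
    [-7,0,0],
    [-7,0,0],
    [-7,0,0],
    [-7,0,0],
    [-7,0,0],
    [-7,0,0],
    [-7,0,0],
    [-7,0,0],
    [-7,0,0],
    [-7,0,0],
    [-7,0,0]
  ]
}}

```text
clock: 3.1
position: [0.4486, -0.1978, 0.3303]
orientation: [-156.5, 89.9, -89.5]
contact_force: [0.6, 0.1, -0.7]
grip_width: 1.0
```

```bash
python3 - <<'E'
from h import *
im=cv2.imread("pics/scene0.png"); im2=cv2.imread("pics/top0.png")
L=lidR(-3); o=np.array([.5861,-.1866,.083])
P=[]
for a in np.radians(range(0,360,10)): P.append([.066*np.cos(a),.066*np.sin(a),.008]);P.append([.066*np.cos(a),.066*np.sin(a),0])
for x in(-.036,.036):
    for y in(-.011,.011): P.append([x,y,.058])
P.append([.026,0,.06])
W=o+np.array(P)@L.T
for n,i,b,k in(("scene",im,(260,215,335,270),8),("top",im2,(325,135,405,210),8)):
    x0,y0,x1,y1=b; c=cv2.resize(i[y0:y1,x0:x1],None,fx=k,fy=k,interpolation=cv2.INTER_CUBIC)
    for q in proj(n,W): cv2.circle(c,tuple(int(v) for v in (q-(x0,y0)+.5)*k),2,(255,255,0),-1)
    cv2.imwrite(f"pics/ov_{n}.png",c)
R,p,s=cur()
T=np.stack([-L[:,2],np.cross(L[:,1],-L[:,2]),L[:,1]],1)
print(s["joint_pos"]); plan(R,p,T,o+L[:,2]*.133)
print(o+L[:,2]*.133)
E
```

```text
[ 44.5151  14.0109 -33.6563 112.9104   9.4083  55.707   73.353 ]
offset(tool) [ 0.1808 -0.0139  0.0248] rotvec deg [-18.0746 -10.4964 -59.3564]
[ 0.4711 -0.1806  0.1495]
```

View pics/ov_scene.png

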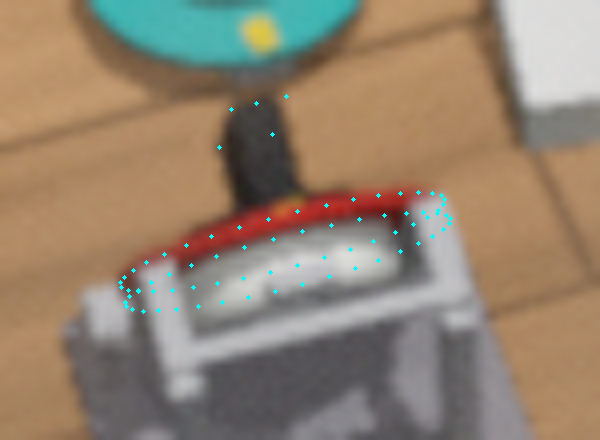

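View pics/ov_top.png

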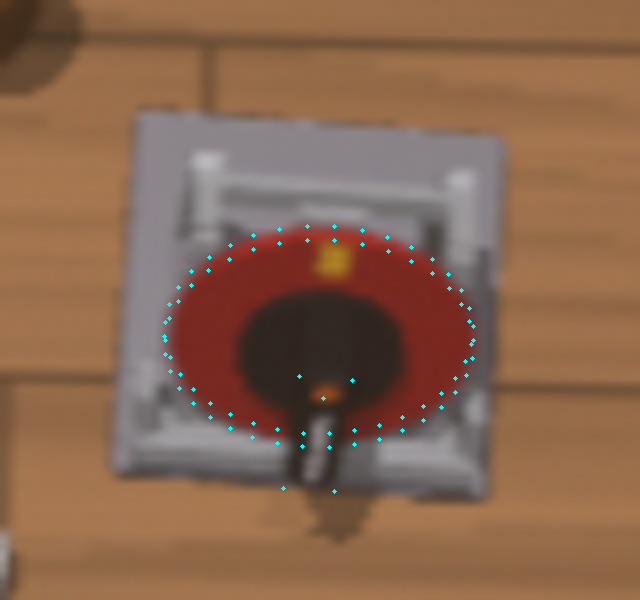

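```bash
python3 - <<'E'
from h import *
L=lidR(-3); o=np.array([.586,-.1866,.083])
R,p,s=cur()
T=np.stack([-L[:,2],np.cross(L[:,1],-L[:,2]),L[:,1]],1)
helix(R,p,T,o+L[:,2]*.133,15)
E
```

```text
15 rows: off [0.0118 0.0048 0.0007] rot [-1.205  -0.6998 -3.9571]
```

Call:
{"method": "jog_arm", "body": {
  "jaw": [100,100,100,100,100,100,100,100,100,100,100,100,100,100,100],
  "offset": [
    [0.0118,0.0048,0.0007],
    [0.0118,0.0048,0.0007],
    [0.0118,0.0048,0.0007],
    [0.0118,0.0048,0.0007],
    [0.0118,0.0048,0.0007],
    [0.0118,0.0048,0.0007],
    [0.0118,0.0048,0.0007],
    [0.0118,0.0048,0.0007],
    [0.0118,0.0048,0.0007],
    [0.0118,0.0048,0.0007],
    [0.0118,0.0048,0.0007],
    [0.0118,0.0048,0.0007],
    [0.0118,0.0048,0.0007],
    [0.0118,0.0048,0.0007],
    [0.0118,0.0048,0.0007]
  ],
  "rotation": [
    [-1.2,-0.7,-3.96],
    [-1.2,-0.7,-3.96],
    [-1.2,-0.7,-3.96],
    [-1.2,-0.7,-3.96],
    [-1.2,-0.7,-3.96],
    [-1.2,-0.7,-3.96],
    [-1.2,-0.7,-3.96],
    [-1.2,-0.7,-3.96],
    [-1.2,-0.7,-3.96],
    [-1.2,-0.7,-3.96],
    [-1.2,-0.7,-3.96],
    [-1.2,-0.7,-3.96],
    [-1.2,-0.7,-3.96],
    [-1.2,-0.7,-3.96],
    [-1.2,-0.7,-3.96]
  ]
}}

```text
clock: 4.35
position: [0.4149, -0.2147, 0.2135]
orientation: [-96.0, 60.9, -19.9]
contact_force: [0.3, -0.2, -0.6]
grip_width: 1.002
```

```bash
python3 - <<'E'
from h import *
L=lidR(-3); o=np.array([.586,-.1866,.083])
R,p,s=cur(); print(s["joint_pos"],p,s["orientation"])
T=np.stack([-L[:,2],np.cross(L[:,1],-L[:,2]),L[:,1]],1)
plan(R,p,T,o+L[:,2]*.133)
for n in("scene","top"): cv2.imwrite(f"pics/{n}1.png",vision.get_image(n)[:,:,::-1])
crop("pics/scene1.png",(190,130,360,270),4,"pics/d1.png"); crop("pics/top1.png",(310,130,450,260),5,"pics/d2.png")
E
```

```text
[ 60.444   18.0577 -49.4507 143.8754 110.1435  16.553  -14.7183] [ 0.4149 -0.2147  0.2135] [-96.006   60.9245 -19.9252]
offset(tool) [ 0.0759 -0.0101  0.0504] rotvec deg [ -6.3713 -10.376  -31.2399]
```

View pics/d1.png

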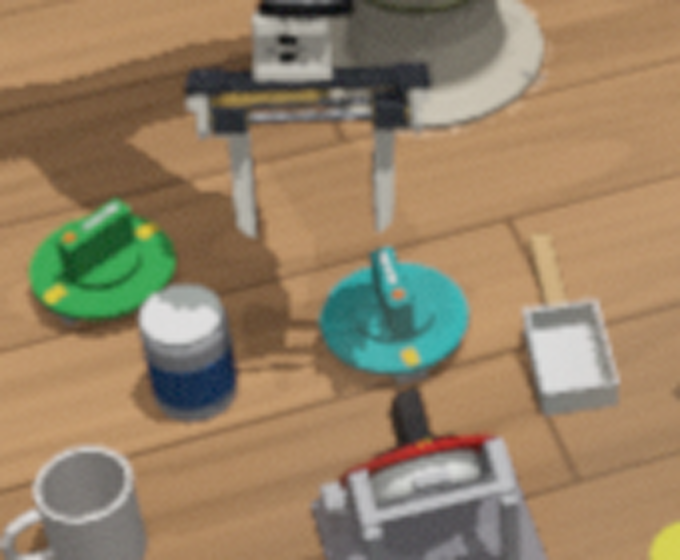

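View pics/d2.png

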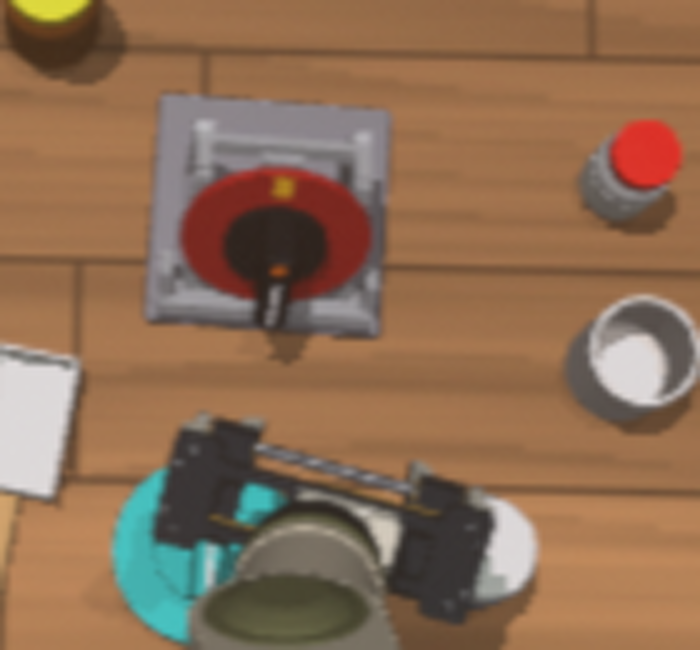

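The scene crop shows the jaws open above and behind the turquoise lid, with fingertips at about (250,235) and (383,230). The red lid hasn't moved. The wrist is still turning past its singular pose, so I'll carry on toward the pre-grasp.

```bash
python3 - <<'E'
from h import *
L=lidR(-3); o=np.array([.586,-.1866,.083])
R,p,s=cur()
T=np.stack([-L[:,2],np.cross(L[:,1],-L[:,2]),L[:,1]],1)
helix(R,p,T,o+L[:,2]*.133,12)
E
```

```text
12 rows: off [0.0068 0.0003 0.0036] rot [-0.5352 -0.8561 -2.6254]
```

Call:
{"method": "jog_arm", "body": {
  "jaw": [100,100,100,100,100,100,100,100,100,100,100,100],
  "offset": [
    [0.0068,0.0003,0.0036],
    [0.0068,0.0003,0.0036],
    [0.0068,0.0003,0.0036],
    [0.0068,0.0003,0.0036],
    [0.0068,0.0003,0.0036],
    [0.0068,0.0003,0.0036],
    [0.0068,0.0003,0.0036],
    [0.0068,0.0003,0.0036],
    [0.0068,0.0003,0.0036],
    [0.0068,0.0003,0.0036],
    [0.0068,0.0003,0.0036],
    [0.0068,0.0003,0.0036]
  ],
  "rotation": [
    [-0.53,-0.86,-2.63],
    [-0.53,-0.86,-2.63],
    [-0.53,-0.86,-2.63],
    [-0.53,-0.86,-2.63],
    [-0.53,-0.86,-2.63],
    [-0.53,-0.86,-2.63],
    [-0.53,-0.86,-2.63],
    [-0.53,-0.86,-2.63],
    [-0.53,-0.86,-2.63],
    [-0.53,-0.86,-2.63],
    [-0.53,-0.86,-2.63],
    [-0.53,-0.86,-2.63]
  ]
}}

```text
clock: 5.45
position: [0.5274, -0.2319, 0.1782]
orientation: [-88.3, 35.3, -1.6]
contact_force: [0.7, -0.1, 1.0]
grip_width: 0.999
```

```bash
python3 - <<'E'
from h import *
L=lidR(-3); o=np.array([.586,-.1866,.083])
R,p,s=cur(); print(s["joint_pos"],p,s["orientation"])
T=np.stack([-L[:,2],np.cross(L[:,1],-L[:,2]),L[:,1]],1)
plan(R,p,T,o+L[:,2]*.133)
helix(R,p,T,o+L[:,2]*.133,8)
E
```

```text
[ 75.9671  54.9235 -74.021  146.5513 152.2678  50.6508 -23.7665] [ 0.5274 -0.2319  0.1782] [-88.3234  35.2907  -1.6207]
offset(tool) [-0.0307  0.0583  0.048 ] rotvec deg [-0.931   1.0843 -5.3069]
8 rows: off [-0.0042  0.0071  0.006 ] rot [-0.1164  0.1355 -0.6634]
```

```bash
python3 - <<'E'
from h import *
L=lidR(-3); o=np.array([.586,-.1866,.083])
R,p,s=cur()
T=np.stack([-L[:,2],np.cross(L[:,1],-L[:,2]),L[:,1]],1)
helix(R,p,T,np.array([.6,-.186,.27]),8)
E
```

```text
8 rows: off [ 0.0012 -0.0143  0.0063] rot [-0.1164  0.1355 -0.6634]
```

Call:
{"method": "jog_arm", "body": {
  "jaw": [100,100,100,100,100,100,100,100,100],
  "offset": [
    [0.001,-0.0143,0.0063],
    [0.001,-0.0143,0.0063],
    [0.001,-0.0143,0.0063],
    [0.001,-0.0143,0.0063],
    [0.001,-0.0143,0.0063],
    [0.001,-0.0143,0.0063],
    [0.001,-0.0143,0.0063],
    [0.001,-0.0143,0.0063],
    [0,0,0]
  ],
  "rotation": [
    [0,0,-0.7],
    [0,0,-0.7],
    [0,0,-0.7],
    [0,0,-0.7],
    [0,0,-0.7],
    [0,0,-0.7],
    [0,0,-0.7],
    [0,0,-0.7],
    [0,0,0]
  ]
}}

```text
clock: 6.2
position: [0.5994, -0.1854, 0.2753]
orientation: [-88.4, 29.4, -1.8]
contact_force: [0.2, -0.0, 0.5]
grip_width: 1.003
```

```bash
python3 - <<'E'
from h import *
L=lidR(-3); o=np.array([.586,-.1866,.083])
R,p,s=cur(); print(s["joint_pos"],p,s["orientation"])
T=np.stack([-L[:,2],np.cross(L[:,1],-L[:,2]),L[:,1]],1)
plan(R,p,T,np.array([.6,-.186,.27]))
E
```

```text
[ 68.6867  42.677  -73.9748 141.4671 152.3494  47.044  -35.678 ] [ 0.5994 -0.1854  0.2753] [-88.4019  29.3805  -1.7605]
offset(tool) [ 0.0031  0.0043 -0.0007] rotvec deg [-0.9841  1.0853  0.6044]
```

```bash
python3 - <<'E'
from h import *
for n in("scene","top"): cv2.imwrite(f"pics/{n}2.png",vision.get_image(n)[:,:,::-1])
E
```

```text
(no output)
```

View pics/scene2.png

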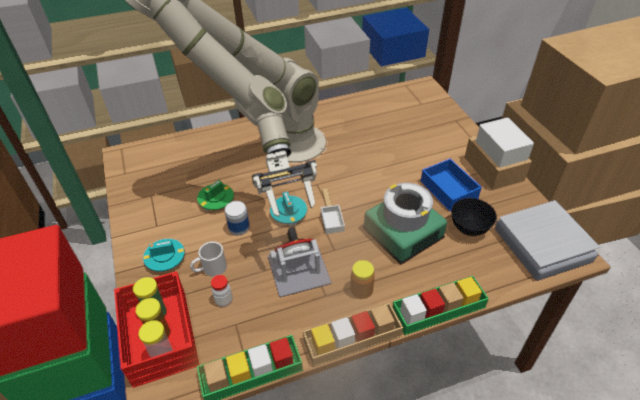

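View pics/top2.png

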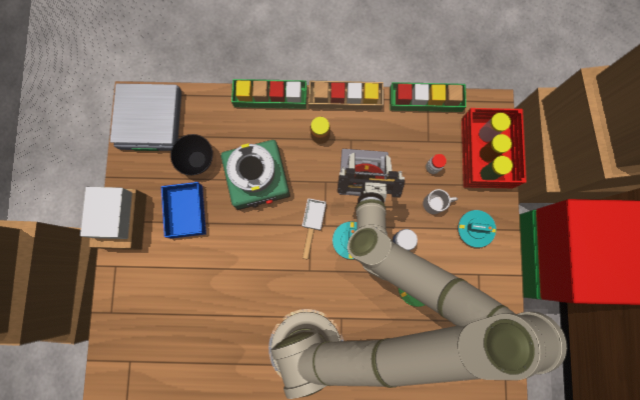

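Both views are clear: the elbow is swung out to the right and high, and the jaws are level above the rack, so nothing is in the way. I'll go down toward the knob from above and behind in small steps, because backing straight off runs into a joint limit.

```bash
python3 - <<'E'
from h import *
L=lidR(-3); o=np.array([.586,-.1866,.083])
R,p,s=cur()
T=np.stack([-L[:,2],np.cross(L[:,1],-L[:,2]),L[:,1]],1)
P=o+L@[.10,0,.075]; plan(R,p,T,P); helix(R,p,T,P,6)
E
```

```text
offset(tool) [ 0.0093  0.0704 -0.0025] rotvec deg [-1.0926  1.1058  0.4484]
6 rows: off [ 0.0016  0.0117 -0.0003] rot [-0.1821  0.1843  0.0747]
```

Call:
{"method": "jog_arm", "body": {
  "jaw": [100,100,100,100,100,100,100],
  "offset": [
    [0.0016,0.0117,-0.0003],
    [0.0016,0.0117,-0.0003],
    [0.0016,0.0117,-0.0003],
    [0.0016,0.0117,-0.0003],
    [0.0016,0.0117,-0.0003],
    [0.0016,0.0117,-0.0003],
    [0,0,0]
  ],
  "rotation": [
    [-0.18,0.18,0.07],
    [-0.18,0.18,0.07],
    [-0.18,0.18,0.07],
    [-0.18,0.18,0.07],
    [-0.18,0.18,0.07],
    [-0.18,0.18,0.07],
    [0,0,0]
  ]
}}

```text
clock: 6.88
position: [0.5751, -0.1895, 0.205]
orientation: [-89.6, 30.4, -2.7]
contact_force: [-1.0, -0.9, -0.9]
grip_width: 0.999
```

```bash
cat > st.py <<'E'
from h import *
L=lidR(-3); o=np.array([.586,-.1866,.083])
R,p,s=cur(); print(s["joint_pos"],p,s["orientation"],s["contact_force"])
T=np.stack([-L[:,2],np.cross(L[:,1],-L[:,2]),L[:,1]],1)
print("in lid frame",L.T@(p-o))
for t in ([.10,0,.075],[0.03,0,.05],[0,0,.034]): plan(R,p,T,o+L@t)
E
python3 st.py
```

```text
[ 66.2413  54.2385 -74.0834 146.6895 152.706   60.6824 -29.25  ] [ 0.5751 -0.1895  0.205 ] [-89.5881  30.4245  -2.7466] [-1.0489 -0.9389 -0.9033]
in lid frame [ 0.1003 -0.0034  0.0703]
offset(tool) [-0.0047  0.0004  0.0034] rotvec deg [-0.2844  0.2174 -0.4253]
offset(tool) [0.0209 0.0702 0.003 ] rotvec deg [-0.2844  0.2174 -0.4253]
offset(tool) [0.0371 0.1    0.0028] rotvec deg [-0.2844  0.2174 -0.4253]
```

```bash
cat > st.py <<'E'
from h import *
L=lidR(-3); o=np.array([.586,-.1866,.083])
R,p,s=cur(); print(s["joint_pos"],p,s["orientation"],s["contact_force"])
T=np.stack([-L[:,2],np.cross(L[:,1],-L[:,2]),L[:,1]],1)@Rn.from_rotvec([0,0,15],degrees=True).as_matrix()
print("toolx in lid",L.T@T[:,0])
print("in lid frame",L.T@(p-o))
for t in ([.08,0,.08],[0.03,0,.05],[-.002,0,.037]): plan(R,p,T,o+L@t)
helix(R,p,T,o+L@[.08,0,.08],6)
E
python3 st.py
```

```text
[ 66.2413  54.2385 -74.0834 146.6895 152.706   60.6824 -29.25  ] [ 0.5751 -0.1895  0.205 ] [-89.5881  30.4245  -2.7466] [-1.0489 -0.9389 -0.9033]
toolx in lid [-0.2588  0.     -0.9659]
in lid frame [ 0.1003 -0.0034  0.0703]
offset(tool) [-0.0095  0.0204  0.0034] rotvec deg [-0.2542  0.2534 14.5747]
offset(tool) [0.0209 0.0702 0.003 ] rotvec deg [-0.2542  0.2534 14.5747]
offset(tool) [0.0341 0.1021 0.0028] rotvec deg [-0.2542  0.2534 14.5747]
6 rows: off [-0.0012  0.0036  0.0006] rot [-0.0424  0.0422  2.4291]
```

Call:
{"method": "jog_arm", "body": {
  "jaw": [100,100,100,100,100,100,100],
  "offset": [
    [-0.0012,0.0036,0.0006],
    [-0.0012,0.0036,0.0006],
    [-0.0012,0.0036,0.0006],
    [-0.0012,0.0036,0.0006],
    [-0.0012,0.0036,0.0006],
    [-0.0012,0.0036,0.0006],
    [0,0,0]
  ],
  "rotation": [
    [0,0,2.43],
    [0,0,2.43],
    [0,0,2.43],
    [0,0,2.43],
    [0,0,2.43],
    [0,0,2.43],
    [0,0,0]
  ]
}}

```text
clock: 7.47
position: [0.5581, -0.184, 0.197]
orientation: [-89.8, 44.7, -2.7]
contact_force: [1.0, -0.1, 1.0]
grip_width: 0.999
```

```bash
python3 st.py
```

```text
[ 65.2197  42.0794 -69.7639 140.9715 135.567   40.2784 -24.1052] [ 0.5581 -0.184   0.197 ] [-89.7731  44.684   -2.7138] [ 1.0455 -0.0908  1.0352]
toolx in lid [-0.2588  0.     -0.9659]
in lid frame [0.0847 0.0012 0.0812]
offset(tool) [ 0.0024  0.0042 -0.0012] rotvec deg [-0.0251  0.2036  0.3156]
offset(tool) [ 0.0441  0.045  -0.0014] rotvec deg [-0.0251  0.2036  0.3156]
offset(tool) [ 0.0647  0.0727 -0.0014] rotvec deg [-0.0251  0.2036  0.3156]
6 rows: off [ 0.0004  0.0007 -0.0002] rot [-0.0042  0.0339  0.0526]
```

Call:
{"method": "jog_arm", "body": {
  "jaw": [100,100,100,100,100,100,100,100,100,100],
  "offset": [
    [0.0065,0.009,0],
    [0.0075,0.0095,0],
    [0.0085,0.0095,0],
    [0.0085,0.0095,0],
    [0.0085,0.0095,0],
    [0.0085,0.009,0],
    [0.0085,0.009,-0.0005],
    [0.0065,0.0065,-0.0005],
    [0.0015,0.001,0],
    [0,0,0]
  ],
  "rotation": [
    [0,0,0],
    [0,0,0],
    [0,0,0],
    [0,0,0],
    [0,0,0],
    [0,0,0],
    [0,0,0],
    [0,0,0],
    [0,0,0.3],
    [0,0,0]
  ]
}}

```text
clock: 8.3
position: [0.5528, -0.1838, 0.0982]
orientation: [-89.5, 45.0, -2.5]
contact_force: [0.3, -0.0, 0.2]
grip_width: 1.003
```

```bash
python3 st.py; python3 - <<'E'
from h import *
for n in("scene","top"): cv2.imwrite(f"pics/{n}3.png",vision.get_image(n)[:,:,::-1])
crop("pics/scene3.png",(230,170,350,270),6,"pics/e1.png"); crop("pics/top3.png",(325,135,415,215),7,"pics/e2.png")
E
```

```text
[ 60.072   56.9749 -65.4068 144.758  144.703   55.9268 -25.781 ] [ 0.5528 -0.1838  0.0982] [-89.5183  45.0012  -2.5009] [ 0.2972 -0.0261  0.2095]
toolx in lid [-0.2588  0.     -0.9659]
in lid frame [-0.0035  0.0011  0.0365]
offset(tool) [-0.0637 -0.0694 -0.0006] rotvec deg [-0.1288  0.3529 -0.0026]
offset(tool) [-0.0218 -0.0288 -0.0009] rotvec deg [-0.1288  0.3529 -0.0026]
offset(tool) [-0.0009 -0.0013 -0.0011] rotvec deg [-0.1288  0.3529 -0.0026]
6 rows: off [-0.0106 -0.0116 -0.0001] rot [-0.0215  0.0588 -0.0004]
```

View pics/e1.png

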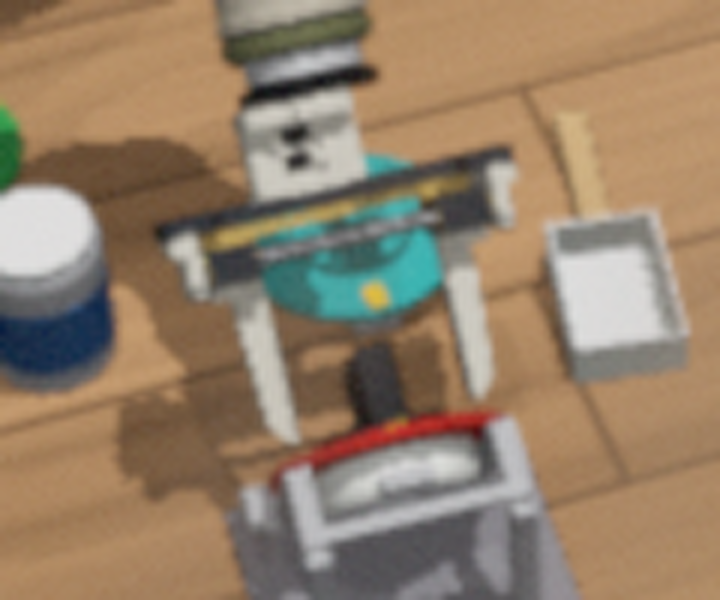

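View pics/e2.png

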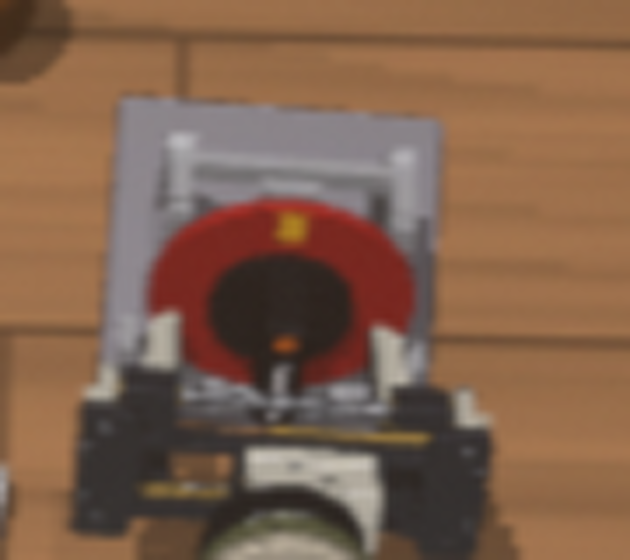

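The jaws straddle the knob evenly: the fingers are at top-crop columns 165 and 390, and the bar is at 283. I'll shift 1.5 mm and close.

Call:
{"method": "jog_arm", "body": {
  "jaw": [100,0,0,0,0,0,0,0,0,0,0,0,0,0],
  "offset": [
    [0,0,-0.0015],
    [0,0,0],
    [0,0,0],
    [0,0,0],
    [0,0,0],
    [0,0,0],
    [0,0,0],
    [0,0,0],
    [0,0,0],
    [0,0,0],
    [0,0,0],
    [0,0,0],
    [0,0,0],
    [0,0,0]
  ],
  "rotation": [
    [0,0,0],
    [0,0,0],
    [0,0,0],
    [0,0,0],
    [0,0,0],
    [0,0,0],
    [0,0,0],
    [0,0,0],
    [0,0,0],
    [0,0,0],
    [0,0,0],
    [0,0,0],
    [0,0,0],
    [0,0,0]
  ]
}}

```text
clock: 9.57
position: [0.5529, -0.1856, 0.0989]
orientation: [-89.6, 44.9, -2.6]
contact_force: [-1.7, -0.8, 1.2]
grip_width: 0.233
```

```bash
python3 st.py
```

```text
[ 60.302   56.8896 -65.3765 144.6727 144.8018  55.7261 -25.6353] [ 0.5529 -0.1856  0.0989] [-89.6349  44.934   -2.5995] [-1.6901 -0.8459  1.1883]
toolx in lid [-0.2588  0.     -0.9659]
in lid frame [-0.0028 -0.0008  0.0366]
offset(tool) [-0.0633 -0.0688  0.0012] rotvec deg [-0.0821  0.2836  0.0651]
offset(tool) [-0.0214 -0.0282  0.0009] rotvec deg [-0.0821  0.2836  0.0651]
offset(tool) [-0.0006 -0.0007  0.0008] rotvec deg [-0.0821  0.2836  0.0651]
6 rows: off [-0.0106 -0.0115  0.0002] rot [-0.0137  0.0473  0.0109]
```

The jaws closed at 0.233, which is 21.7 mm, so the 22 mm bar is held. I'll lift straight up with a slight outward drift, away from both the rails and the ledge.

Call:
{"method": "jog_arm", "body": {
  "jaw": [0,0,0,0,0,0,0,0,0,0,0,0],
  "offset": [
    [-0.0022,-0.0022,0],
    [-0.0028,-0.0032,0],
    [-0.0028,-0.0036,0],
    [-0.0028,-0.004,0],
    [-0.0028,-0.004,0],
    [-0.0028,-0.004,0],
    [-0.0028,-0.004,0],
    [-0.0028,-0.004,0],
    [-0.003,-0.0045,0],
    [-0.003,-0.0045,0],
    [-0.003,-0.0045,0],
    [0,0,0]
  ],
  "rotation": [
    [0,0,0],
    [0,0,0],
    [0,0,0],
    [0,0,0],
    [0,0,0],
    [0,0,0],
    [0,0,0],
    [0,0,0],
    [0,0,0],
    [0,0,0],
    [0,0,0],
    [0,0,0]
  ]
}}

```text
clock: 10.57
position: [0.5617, -0.1862, 0.1521]
orientation: [-89.7, 44.8, -2.6]
contact_force: [0.1, -0.2, -2.2]
grip_width: 0.235
```

```bash
python3 st.py|head -3; python3 - <<'E'
from h import *
for n in("scene","top"): cv2.imwrite(f"pics/{n}4.png",vision.get_image(n)[:,:,::-1])
crop("pics/scene4.png",(230,170,350,270),6,"pics/f1.png"); crop("pics/top4.png",(325,135,415,215),7,"pics/f2.png")
E
```

```text
[ 62.5067  48.8494 -67.6727 142.2305 139.6067  47.1122 -24.7926] [ 0.5617 -0.1862  0.1521] [-89.7074  44.8487  -2.626 ] [ 0.0768 -0.2387 -2.2066]
toolx in lid [-0.2588  0.     -0.9659]
in lid frame [ 0.0476 -0.0009  0.0556]
```

View pics/f1.png

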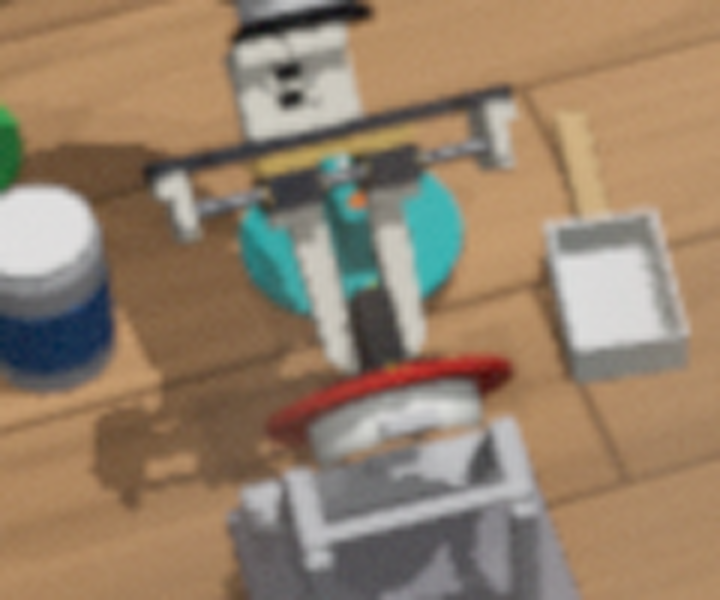

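View pics/f2.png

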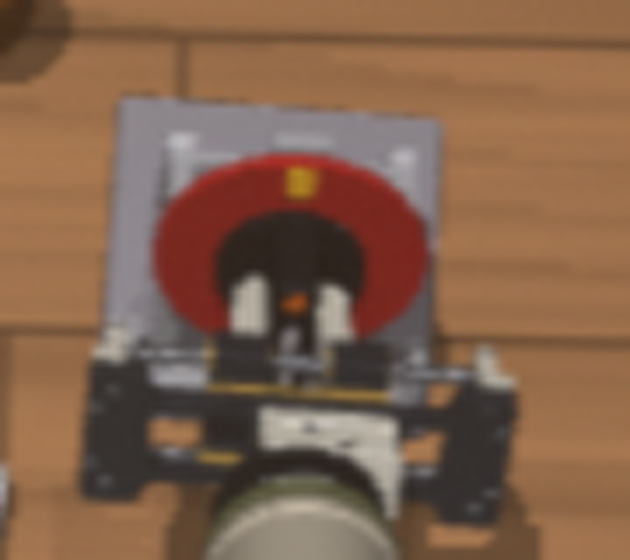

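Both views show the lid clear of the rack and held squarely, with the pads either side of the bar. I'll raise it further, then level it.

Call:
{"method": "jog_arm", "body": {
  "jaw": [0,0,0,0,0,0,0,0,0,0],
  "offset": [
    [-0.007,-0.01,0],
    [-0.01,-0.016,0],
    [-0.012,-0.018,0],
    [-0.012,-0.018,0],
    [-0.012,-0.018,0],
    [-0.012,-0.018,0],
    [-0.012,-0.018,0],
    [-0.012,-0.018,0],
    [-0.012,-0.018,0],
    [0,0,0]
  ],
  "rotation": [
    [0,0,0],
    [0,0,0],
    [0,0,0],
    [0,0,0],
    [0,0,0],
    [0,0,0],
    [0,0,0],
    [0,0,0],
    [0,0,0],
    [0,0,0]
  ]
}}

```text
clock: 11.5
position: [0.5987, -0.1883, 0.3343]
orientation: [-90.0, 44.6, -2.8]
contact_force: [1.6, 0.3, -3.9]
grip_width: 0.233
```

```bash
cat > mv.py <<'E'
from h import *
import sys
# lid held: tool x in lid=(-s15,0,-c15), tool z=lid y
def toolR(lidyaw,tilt=15.):
    a=np.radians(lidyaw); L=np.array([[np.cos(a),-np.sin(a),0],[np.sin(a),np.cos(a),0],[0,0,1.]])
    t=np.radians(tilt); x=L@[-np.sin(t),0,-np.cos(t)]; z=L[:,1]
    return np.stack([x,np.cross(z,x),z],1)
R,p,s=cur(); print(s["joint_pos"],p,s["orientation"],s["contact_force"],s["grip_width"])
E
python3 - <<'E'
from mv import *
T=toolR(5); P=np.array([.62,-.15,.38])
plan(R,p,T,P); helix(R,p,T,P,14)
T2=toolR(15.5); plan(R,p,T2,P)
E
```

```text
[ 65.287   20.3867 -60.0681 128.3332 117.0797  10.6001 -12.0628] [ 0.5987 -0.1883  0.3343] [-89.9866  44.6185  -2.7692] [ 1.5609  0.3499 -3.8674] 0.2329394132337666
offset(tool) [-0.0183 -0.0462  0.0393] rotvec deg [-7.868  -2.126  60.2858]
14 rows: off [-0.0028 -0.0026  0.0026] rot [-0.562  -0.1519  4.3061]
offset(tool) [-0.0183 -0.0462  0.0393] rotvec deg [-18.4801  -5.0074  59.8504]
```

Call:
{"method": "jog_arm", "body": {
  "jaw": [0,0,0,0,0,0,0,0,0,0,0,0,0,0,0],
  "offset": [
    [-0.0028,-0.0026,0.0026],
    [-0.0028,-0.0026,0.0026],
    [-0.0028,-0.0026,0.0026],
    [-0.0028,-0.0026,0.0026],
    [-0.0028,-0.0026,0.0026],
    [-0.0028,-0.0026,0.0026],
    [-0.0028,-0.0026,0.0026],
    [-0.0028,-0.0026,0.0026],
    [-0.0028,-0.0026,0.0026],
    [-0.0028,-0.0026,0.0026],
    [-0.0028,-0.0026,0.0026],
    [-0.0028,-0.0026,0.0026],
    [-0.0028,-0.0026,0.0026],
    [-0.0028,-0.0026,0.0026],
    [0,0,0]
  ],
  "rotation": [
    [-0.5,-0.1,4.3],
    [-0.5,-0.1,4.3],
    [-0.5,-0.1,4.3],
    [-0.5,-0.1,4.3],
    [-0.5,-0.1,4.3],
    [-0.5,-0.1,4.3],
    [-0.5,-0.1,4.3],
    [-0.5,-0.1,4.3],
    [-0.5,-0.1,4.3],
    [-0.5,-0.1,4.3],
    [-0.5,-0.1,4.3],
    [-0.5,-0.1,4.3],
    [-0.5,-0.1,4.3],
    [-0.5,-0.1,4.3],
    [0,0,0]
  ]
}}

```text
clock: 12.75
position: [0.6122, -0.1745, 0.3619]
orientation: [152.0, 87.1, -117.3]
contact_force: [0.6, -0.1, -3.3]
grip_width: 0.233
```

```bash
python3 - <<'E'
from mv import *
P=np.array([.62,-.15,.38]); T2=toolR(15.5); plan(R,p,T2,P)
M=np.array([.591,.195,.165]); a=np.radians(15.5); lx=np.array([np.cos(a),np.sin(a),0])
tcp=M+[0,0,.1]+ -.002*lx+[0,0,.037]
print(tcp); plan(R,p,T2,tcp); helix(R,p,T2,tcp,18)
for n in("scene","top"): cv2.imwrite(f"pics/{n}5.png",vision.get_image(n)[:,:,::-1])
E
```

```text
[ 49.0548  34.5825 -66.1453  91.7708  34.4168  77.4478  68.3318] [ 0.6122 -0.1745  0.3619] [ 151.9764   87.0869 -117.3144] [ 0.5804 -0.1085 -3.2618] 0.2330239320456214
offset(tool) [-0.0194 -0.0076  0.0236] rotvec deg [-15.0048  -0.431   13.2214]
[0.5891 0.1945 0.302 ]
offset(tool) [0.0437 0.0174 0.3715] rotvec deg [-15.0048  -0.431   13.2214]
18 rows: off [ 0.0025 -0.0019  0.0206] rot [-0.8336 -0.0239  0.7345]
```

View pics/scene5.png

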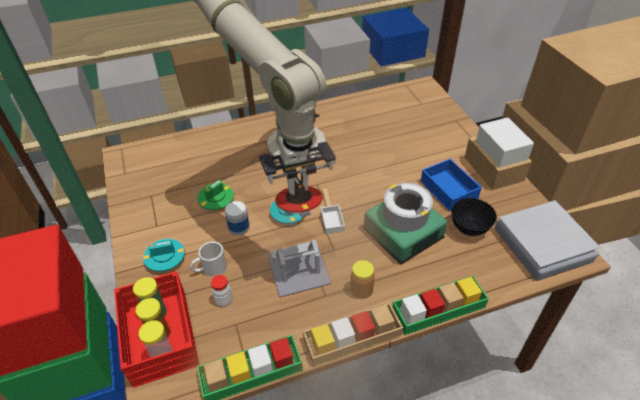

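```bash
python3 - <<'E'
from mv import *
T2=toolR(15.5); tcp=np.array([.5891,.1945,.33]); helix(R,p,T2,tcp,17)
E
```

```text
[ 49.2835  34.3696 -66.1969  92.1052  34.439   77.0075  68.2929] [ 0.6112 -0.1747  0.3619] [ 157.8721   87.158  -111.4572] [ 0.527  -0.0565 -3.9171] 0.23477745296303304
17 rows: off [ 0.001  -0.0018  0.0218] rot [-0.8858 -0.0308  0.7946]
```

Call:
{"method": "jog_arm", "body": {
  "jaw": [0,0,0,0,0,0,0,0,0,0,0,0,0,0,0,0,0,0,0],
  "offset": [
    [0.001,-0.001,0.012],
    [0.001,-0.0018,0.0218],
    [0.001,-0.0018,0.0218],
    [0.001,-0.0018,0.0218],
    [0.001,-0.0018,0.0218],
    [0.001,-0.0018,0.0218],
    [0.001,-0.0018,0.0218],
    [0.001,-0.0018,0.0218],
    [0.001,-0.0018,0.0218],
    [0.001,-0.0018,0.0218],
    [0.001,-0.0018,0.0218],
    [0.001,-0.0018,0.0218],
    [0.001,-0.0018,0.0218],
    [0.001,-0.0018,0.0218],
    [0.001,-0.0018,0.0218],
    [0.001,-0.0018,0.0218],
    [0.001,-0.0018,0.0218],
    [0,-0.001,0.01],
    [0,0,0]
  ],
  "rotation": [
    [-0.4,0,0.4],
    [-0.89,0,0.8],
    [-0.89,0,0.8],
    [-0.89,0,0.8],
    [-0.89,0,0.8],
    [-0.89,0,0.8],
    [-0.89,0,0.8],
    [-0.89,0,0.8],
    [-0.89,0,0.8],
    [-0.89,0,0.8],
    [-0.89,0,0.8],
    [-0.89,0,0.8],
    [-0.89,0,0.8],
    [-0.89,0,0.8],
    [-0.89,0,0.8],
    [-0.89,0,0.8],
    [-0.89,0,0.8],
    [-0.5,0,0.4],
    [0,0,0]
  ]
}}

```text
clock: 14.43
position: [0.5892, 0.1964, 0.3302]
orientation: [91.9, 75.0, -162.3]
contact_force: [0.4, 0.6, -3.6]
grip_width: 0.233
```

```bash
python3 - <<'E'
from mv import *
T2=toolR(15.5); tcp=np.array([.5891,.1945,.30]); plan(R,p,T2,tcp)
for n in("scene","top"): cv2.imwrite(f"pics/{n}6.png",vision.get_image(n)[:,:,::-1])
crop("pics/scene6.png",(340,110,470,240),6,"pics/g1.png"); crop("pics/top6.png",(190,110,310,210),6,"pics/g2.png")
E
```

```text
[ 12.1446  41.7863 -64.8916  86.1555  29.0504  88.4856  50.838 ] [0.5892 0.1964 0.3302] [  91.9358   74.9562 -162.3328] [ 0.4013  0.6454 -3.5681] 0.23322865423981082
offset(tool) [ 0.0294 -0.0073 -0.0015] rotvec deg [ 0.1573 -0.5623 -0.0343]
```

View pics/scene6.png

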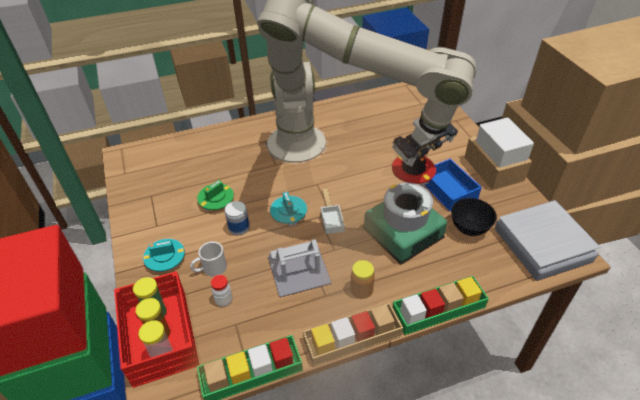

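View pics/g2.png

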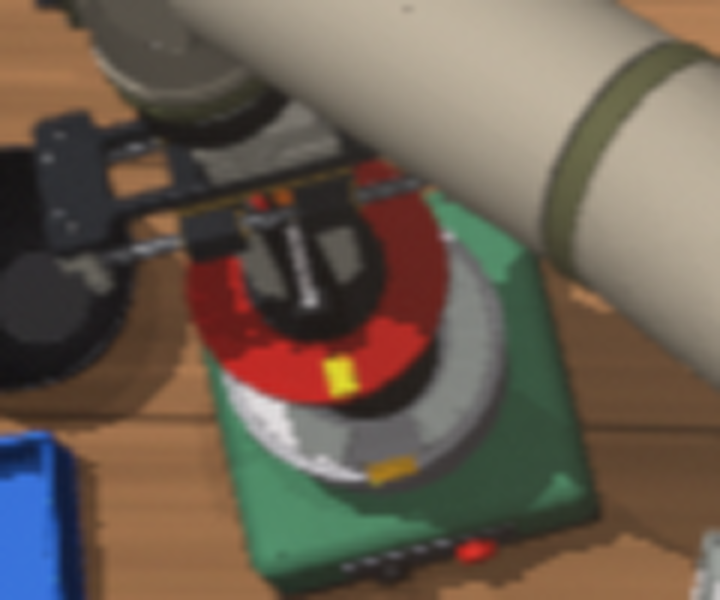

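The top crop shows the lid level above the mill, its near mark at about (341,377) and the mill's near mark at (392,470). I'll compare the predicted lid pose with both views.

```bash
python3 - <<'E'
from mv import *
# lid frame from tool
t=np.radians(15.); 
Lt=np.stack([[-np.sin(t)],[0],[0]])if 0 else None
xt=np.array([-np.sin(t),0,-np.cos(t)]); zt=np.array([0,1.,0]); LT=np.stack([xt,np.cross(zt,xt),zt],1) # tool axes in lid frame
L=R@LT.T; o=p-L@np.array([-.0025,0,.0368])
print("lid o",o,"z",L[:,2],"yaw",np.degrees(np.arctan2(L[1,0],L[0,0])))
a=np.radians(np.arange(0,360,5)); C=np.stack([.066*np.cos(a),.066*np.sin(a),0*a+.008],1)
W=o+np.vstack([C,C-[0,0,.008]])@L.T
Mk=o+np.array([[.060,0,.008],[-.060,0,.008],[.026,0,.059]])@L.T
for n,b,k in(("scene",(340,110,470,240),6),("top",(190,110,310,210),6)):
    i=cv2.imread(f"pics/{n}6.png"); x0,y0,x1,y1=b; c=cv2.resize(i[y0:y1,x0:x1],None,fx=k,fy=k,interpolation=cv2.INTER_CUBIC)
    for q in proj(n,W): cv2.circle(c,tuple(int(v) for v in (q-(x0,y0)+.5)*k),1,(255,255,0),-1)
    for q in proj(n,Mk): cv2.circle(c,tuple(int(v) for v in (q-(x0,y0)+.5)*k),3,(0,255,0),1)
    cv2.imwrite(f"pics/ov6_{n}.png",c)
    hsv=cv2.cvtColor(i,cv2.COLOR_BGR2HSV)
    for nm,lo,hi in(("yel",(20,110,90),(36,255,255)),("red",(0,120,50),(7,255,255))):
        m=cv2.inRange(hsv,lo,hi); M=np.zeros_like(m);M[y0:y1,x0:x1]=m[y0:y1,x0:x1]
        kk,l,s_,cc=cv2.connectedComponentsWithStats(M)
        for j in range(1,kk):
            if s_[j,4]>4: print(n,nm,cc[j],s_[j])
    print(n,"pred marks",proj(n,Mk))
E
```

```text
[ 12.3349  41.7548 -64.768   86.1174  29.1005  88.5162  50.8794] [0.5906 0.1933 0.3302] [  92.3919   74.9749 -162.1414] [ 0.3442 -1.1705 -3.6846] 0.2335431829869159
lid o [0.5931 0.1936 0.2934] z [-0.0027  0.0105  0.9999] yaw 15.548210713167222
scene yel [426.  176.5] [424 175   5   4  14]
scene yel [392.7857 186.0714] [390 185   6   3  14]
scene yel [423.8261 212.6522] [421 211   7   5  23]
scene red [412.334  171.3321] [392 156  43  28 536]
scene pred marks [[426.6564 179.5216]
 [399.4931 157.9165]
 [420.9485 160.2215]]
top yel [246.1667 172.3333] [244 170   5   6  24]
top yel [254.2 188.2] [252 187   6   4  15]
top red [251.6087 138.3043] [249 137   7   4  23]
top red [232.75 143.25] [231 142   4   3   8]
top red [244.6091 161.8776] [221 142  43  36 678]
top red [268.7692 201.4615] [265 200   8   4  26]
top pred marks [[238.4891 136.907 ]
 [247.3331 174.8166]
 [237.5746 142.7301]]
```

View pics/ov6_scene.png

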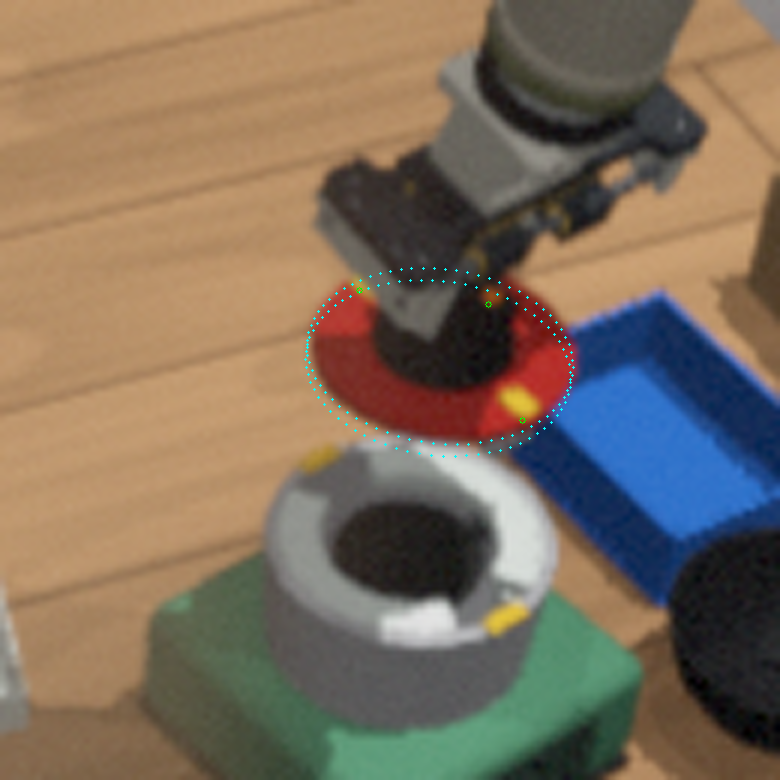

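View pics/ov6_top.png

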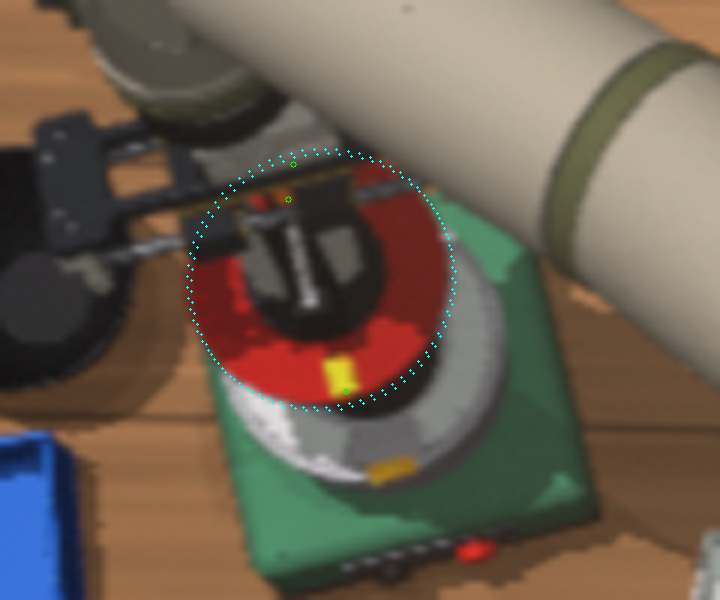

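Allowing for the lid marks sitting about 53 mm out, the prediction matches the top view within 0.5 px. The scene view has a uniform shift of about 1.5 px and shows no tilt. The lid centre is about (0.5925, 0.195), with the mill at (0.593, 0.195) and yaw 15.6, so I'll go down partway and check again.

Call:
{"method": "jog_arm", "body": {
  "jaw": [0,0,0,0,0,0,0,0,0,0,0,0],
  "offset": [
    [0.0046,-0.0012,0],
    [0.0092,-0.0025,0],
    [0.0092,-0.0025,0],
    [0.0092,-0.0025,0],
    [0.0092,-0.0025,0],
    [0.0092,-0.0025,0],
    [0.0092,-0.0025,0],
    [0.0092,-0.0025,0],
    [0.0092,-0.0025,0],
    [0.0092,-0.0025,0],
    [0.0046,-0.0012,0],
    [0,0,0]
  ],
  "rotation": [
    [0,0,0],
    [0,0,0],
    [0,0,0],
    [0,0,0],
    [0,0,0],
    [0,0,0],
    [0,0,0],
    [0,0,0],
    [0,0,0],
    [0,0,0],
    [0,0,0],
    [0,0,0]
  ]
}}

```text
clock: 15.53
position: [0.5908, 0.1929, 0.2336]
orientation: [92.1, 74.9, -162.4]
contact_force: [-0.7, -0.5, -3.2]
grip_width: 0.233
```

```bash
cat > chk.py <<'E'
from h import *
import sys
N=sys.argv[1]
ps=[];os_=[];fs=[]
for r in range(2):
    for n in("scene","top"):
        im=vision.get_image(n)
        if r==0: cv2.imwrite(f"pics/{n}{N}.png",im[:,:,::-1])
        R,p,s=cur(); ps.append(p); os_.append(R); fs.append(s["contact_force"])
p=np.mean(ps,0); R=Rn.from_matrix(np.array(os_)).mean().as_matrix()
print("p",p,"sd",np.std(ps,0),"f",np.mean(fs,0),"j",s["joint_pos"],"grip",s["grip_width"])
t=np.radians(15.); xt=np.array([-np.sin(t),0,-np.cos(t)]); zt=np.array([0,1.,0]); LT=np.stack([xt,np.cross(zt,xt),zt],1)
L=R@LT.T; o=p-L@np.array([-.0025,0,.0368])
print("lid o",o,"z",L[:,2],"yaw",np.degrees(np.arctan2(L[1,0],L[0,0])))
a=np.radians(np.arange(0,360,5)); C=np.stack([.066*np.cos(a),.066*np.sin(a),0*a+.008],1)
W=o+np.vstack([C,C-[0,0,.008]])@L.T
Mk=o+np.array([[.053,0,.008],[-.053,0,.008],[.026,0,.059]])@L.T
for n,b,k in(("scene",(350,130,460,240),7),("top",(195,120,305,210),7)):
    i=cv2.imread(f"pics/{n}{N}.png"); x0,y0,x1,y1=b; c=cv2.resize(i[y0:y1,x0:x1],None,fx=k,fy=k,interpolation=cv2.INTER_CUBIC)
    cv2.imwrite(f"pics/raw{N}_{n}.png",c.copy())
    for q in proj(n,W): cv2.circle(c,tuple(int(v) for v in (q-(x0,y0)+.5)*k),1,(255,255,0),-1)
    for q in proj(n,Mk): cv2.circle(c,tuple(int(v) for v in (q-(x0,y0)+.5)*k),3,(0,255,0),1)
    cv2.imwrite(f"pics/ov{N}_{n}.png",c)
    hsv=cv2.cvtColor(i,cv2.COLOR_BGR2HSV)
    m=cv2.inRange(hsv,(20,110,90),(36,255,255)); M=np.zeros_like(m);M[y0:y1,x0:x1]=m[y0:y1,x0:x1]
    kk,l,s_,cc=cv2.connectedComponentsWithStats(M)
    for j in range(1,kk):
        if s_[j,4]>3: print(n,"yel",cc[j],s_[j])
    print(n,"pred marks",proj(n,Mk).round(1).tolist())
E
python3 chk.py 7
```

```text
p [0.5911 0.1935 0.2351] sd [0.0001 0.0002 0.0004] f [ 0.0467  0.1088 -2.851 ] j [ 11.5515  46.461  -62.4018  92.0826  33.2822  80.1706  48.0749] grip 0.23602579782942346
lid o [0.5936 0.1938 0.1983] z [-0.0019  0.0091  1.    ] yaw 15.556441505967022
scene yel [421.     200.2308] [419 199   5   4  13]
scene yel [423.8261 212.6522] [421 211   7   5  23]
scene pred marks [[421.2, 200.8], [398.3, 181.7], [417.2, 183.9]]
top yel [251.9545 178.6364] [250 176   5   6  22]
top yel [254.7931 187.7931] [251 186   9   5  29]
top pred marks [[244.4, 147.6], [251.8, 179.0], [243.4, 151.3]]
```

View pics/ov7_scene.png

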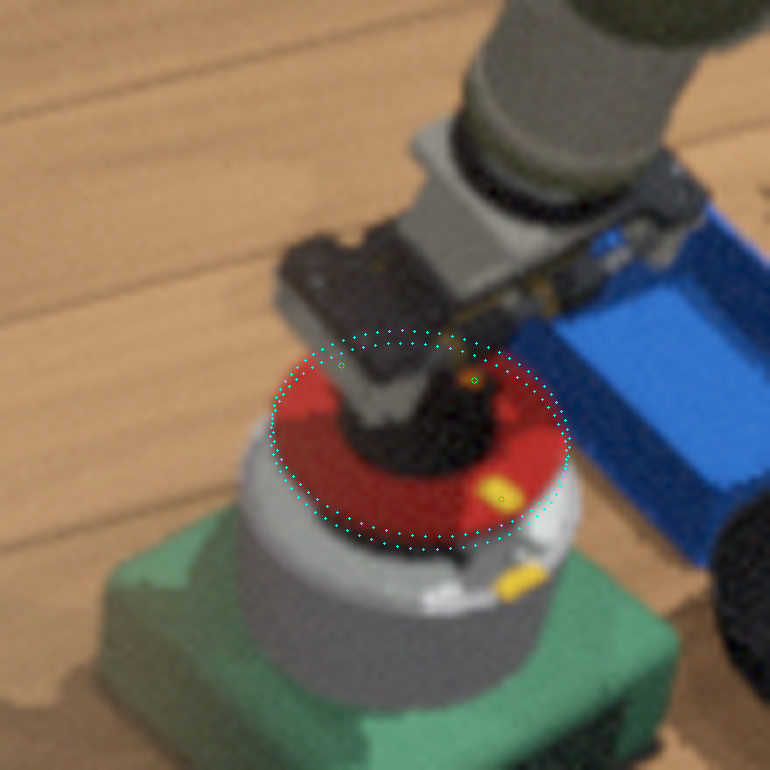

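View pics/ov7_top.png

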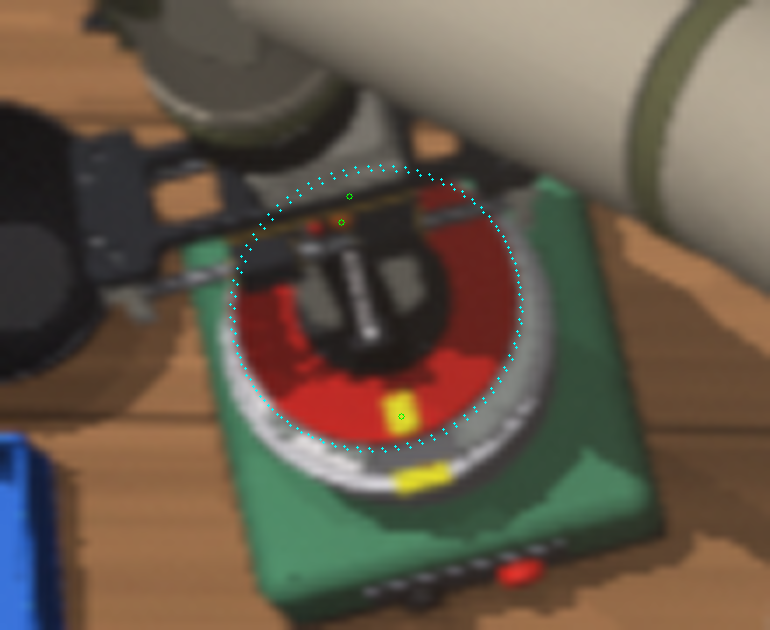

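Both views agree within about 0.5 px. Relative to the mill the lid needs about −1.5 mm in x and +1 mm in y. I'll shift that much and go down into the slots.

Call:
{"method": "jog_arm", "body": {
  "jaw": [0,0,0,0,0,0,0,0,0,0],
  "offset": [
    [0.0003,0.0011,0.0014],
    [0.0024,-0.0006,0],
    [0.0024,-0.0006,0],
    [0.0024,-0.0006,0],
    [0.0024,-0.0006,0],
    [0.0024,-0.0006,0],
    [0.0024,-0.0006,0],
    [0.0024,-0.0006,0],
    [0.0024,-0.0006,0],
    [0,0,0]
  ],
  "rotation": [
    [0,0,0],
    [0,0,0],
    [0,0,0],
    [0,0,0],
    [0,0,0],
    [0,0,0],
    [0,0,0],
    [0,0,0],
    [0,0,0],
    [0,0,0]
  ]
}}

```text
clock: 16.57
position: [0.5892, 0.1939, 0.2146]
orientation: [92.1, 74.9, -162.4]
contact_force: [-0.2, -0.0, -3.3]
grip_width: 0.234
```

```bash
python3 chk.py 8
```

```text
p [0.5893 0.1941 0.2151] sd [0.     0.0001 0.0002] f [-0.0928  0.1504 -3.2906] j [ 11.2664  47.4813 -61.8128  93.3572  34.2314  78.4     47.283 ] grip 0.23135832675374307
lid o [0.5918 0.1944 0.1783] z [-0.0017  0.0093  1.    ] yaw 15.554564150271489
scene yel [420.6429 204.2857] [418 203   6   4  14]
scene yel [423.8261 212.6522] [421 211   7   5  23]
scene pred marks [[420.3, 204.8], [397.7, 185.7], [416.4, 188.2]]
top yel [252.5 180.5] [251 178   4   6  20]
top yel [254.7667 187.8667] [251 186   9   5  30]
top pred marks [[245.3, 149.8], [252.6, 180.9], [244.3, 153.6]]
```

View pics/raw8_scene.png

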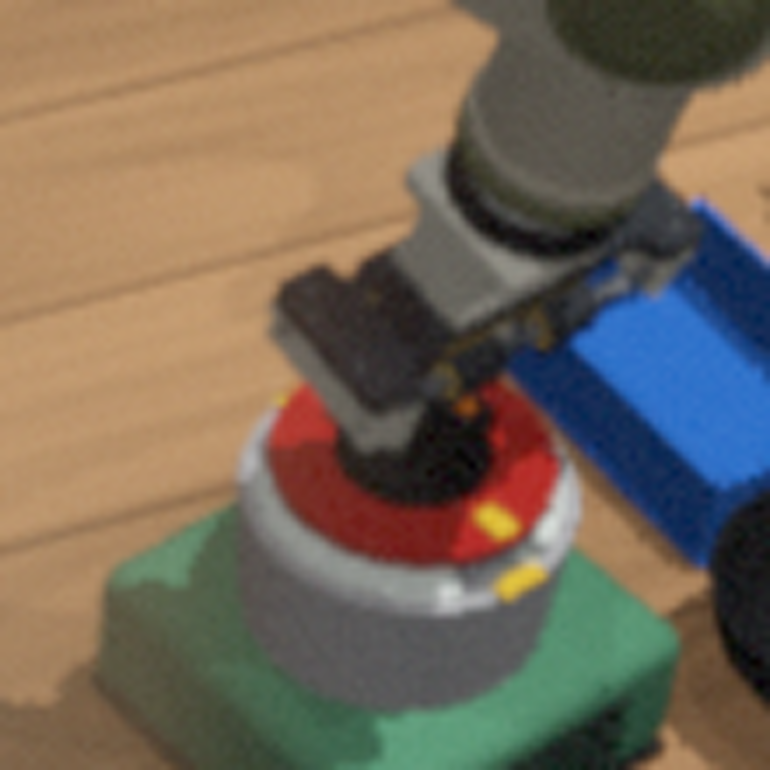

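There's no contact, and the underside is at about 0.178, below the 0.187 it would stand at if a lug were off its slot, so the lugs are in. I'll lower it 4 mm onto the seat.

Call:
{"method": "jog_arm", "body": {
  "jaw": [0,0,0,0,0],
  "offset": [
    [0.0014,-0.0004,0],
    [0.0014,-0.0004,0],
    [0.001,-0.0002,0],
    [0,0,0],
    [0,0,0]
  ],
  "rotation": [
    [0,0,0],
    [0,0,0],
    [0,0,0],
    [0,0,0],
    [0,0,0]
  ]
}}

```text
clock: 17.18
position: [0.5893, 0.194, 0.2112]
orientation: [92.1, 74.9, -162.4]
contact_force: [0.1, 0.1, -3.6]
grip_width: 0.229
```

Call:
{"method": "jog_arm", "body": {
  "jaw": [0,0,0,0],
  "offset": [
    [0.001,-0.0002,0],
    [0.001,-0.0003,0],
    [0,0,0],
    [0,0,0]
  ],
  "rotation": [
    [0,0,0],
    [0,0,0],
    [0,0,0],
    [0,0,0]
  ]
}}

```text
clock: 17.52
position: [0.5893, 0.1941, 0.2095]
orientation: [92.1, 75.0, -162.4]
contact_force: [-0.0, -1.0, 1.1]
grip_width: 0.235
```

The seat takes the weight: force went from −3.6 N to +1.1 N. I'll release it.

Call:
{"method": "jog_arm", "body": {
  "jaw": [60,80,80,80,80,80,80,80],
  "offset": [
    [0,0,0],
    [0,0,0],
    [0,0,0],
    [0,0,0],
    [0,0,0],
    [0,0,0],
    [0,0,0],
    [0,0,0]
  ],
  "rotation": [
    [0,0,0],
    [0,0,0],
    [0,0,0],
    [0,0,0],
    [0,0,0],
    [0,0,0],
    [0,0,0],
    [0,0,0]
  ]
}}

```text
clock: 18.18
position: [0.5893, 0.194, 0.2092]
orientation: [92.1, 74.9, -162.4]
contact_force: [-0.3, -0.8, 0.8]
grip_width: 0.759
```

Call:
{"method": "jog_arm", "body": {
  "jaw": [80,80,80,80,80,80,80,80],
  "offset": [
    [-0.005,0,0],
    [-0.01,0,0],
    [-0.015,0,0],
    [-0.018,0,0],
    [-0.018,0,0],
    [-0.018,0,0],
    [-0.01,0,0],
    [0,0,0]
  ],
  "rotation": [
    [0,0,0],
    [0,0,0],
    [0,0,0],
    [0,0,0],
    [0,0,0],
    [0,0,0],
    [0,0,0],
    [0,0,0]
  ]
}}

```text
clock: 18.85
position: [0.6134, 0.2024, 0.3027]
orientation: [91.9, 75.2, -162.6]
contact_force: [-0.5, 0.9, -0.2]
grip_width: 0.801
```

```bash
python3 chk.py 9
```

```text
p [0.6124 0.2013 0.2998] sd [0.0003 0.0004 0.0008] f [-0.057  -0.0594 -0.59  ] j [ 10.6502  44.5814 -63.2     84.9684  31.0104  87.3482  50.7728] grip 0.8022804396639366
lid o [0.6149 0.2016 0.263 ] z [-0.002   0.0096  1.    ] yaw 15.554969523626767
scene yel [390.5 186. ] [389 185   4   3   6]
scene yel [397.2778 185.5   ] [394 184   7   4  18]
scene yel [420.4    204.8667] [418 203   6   5  15]
scene yel [423.8261 212.6522] [421 211   7   5  23]
scene pred marks [[429.6, 189.7], [405.5, 170.3], [425.6, 172.0]]
top yel [244.7647 146.3235] [241 143   8   9  34]
top yel [252.6667 180.619 ] [251 178   4   6  21]
top yel [254.7931 187.7931] [251 186   9   5  29]
top pred marks [[238.6, 135.1], [246.2, 167.7], [237.2, 138.4]]
```

View pics/raw9_scene.png

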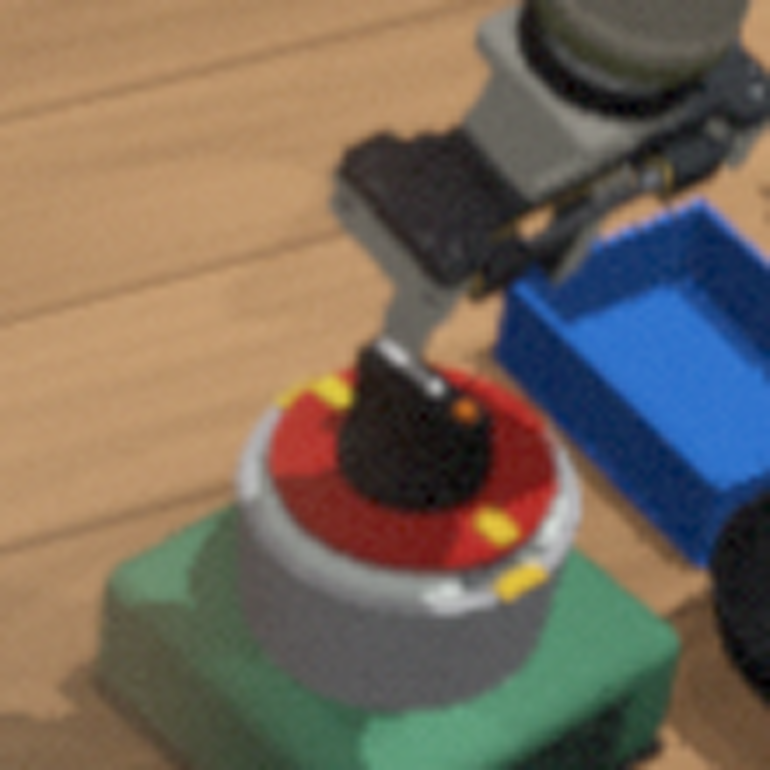

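View pics/raw9_top.png

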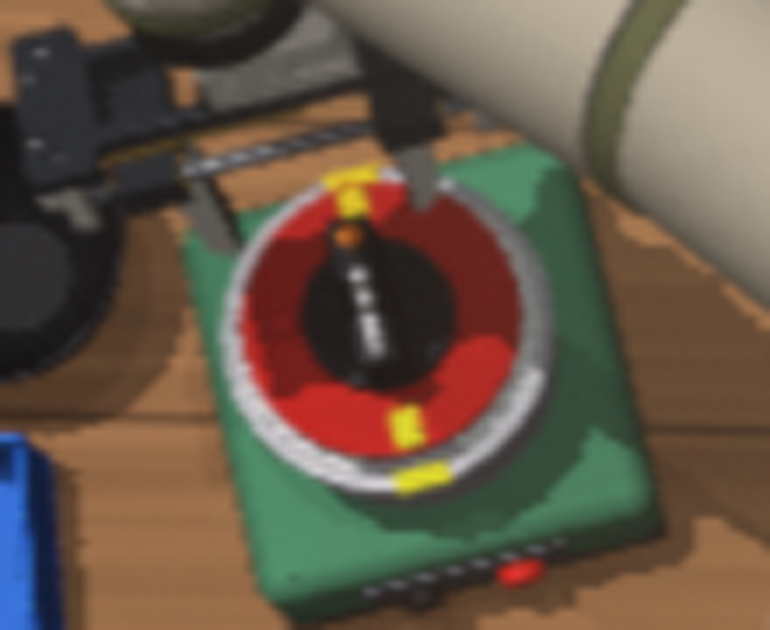

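The lid sits level with its marks in line with the mill's. In the top crop the lid marks are at (352,200) and (405,428), and the mill marks at (350,178) and (422,478). I'll work out the lid's centre and height for the regrasp.

```bash
python3 - <<'E'
from mv import *
a,b=(397.28,185.5),(420.4,204.87)
ta=(252.67,180.62); tb=((352/7+195-.5),(203/7+120-.5))
for s_,t_ in((b,tb),(a,ta)): print(tri(s_,t_))
for n,u,v in(("scene",b,a),("top",tb,ta)):
    q=[onz(n,x,.183) for x in(u,v)]; d=q[0]-q[1]; print(n,(q[0]+q[1])/2,np.linalg.norm(d),np.degrees(np.arctan2(d[1],d[0])))
T=toolR(15.5,0); P=np.array([.592,.1945,.30]); plan(R,p,T,P); helix(R,p,T,P,6)
E
```

```text
[ 10.6502  44.5814 -63.2     84.9684  31.0104  87.3482  50.7728] [0.6122 0.2009 0.299 ] [  92.203    74.8723 -162.3111] [ 0.5912 -0.9017  0.3303] 0.8022804396639366
(array([0.6458, 0.2086, 0.1895]), np.float64(0.0028383589704118286))
(array([0.5409, 0.1792, 0.1881]), np.float64(0.0011397599880395193))
scene [0.5883 0.196  0.183 ] 0.10821790399806445 15.783438292586446
top [0.5952 0.1959 0.183 ] 0.11035190684302704 16.109399711565764
offset(tool) [ 0.0046  0.0207 -0.0008] rotvec deg [ -0.014   -0.5797 -15.1166]
6 rows: off [ 0.0004  0.0035 -0.0001] rot [-0.0023 -0.0966 -2.5194]
```

Call:
{"method": "jog_arm", "body": {
  "jaw": [80,80,80,80,80,80,80],
  "offset": [
    [0.0004,0.0035,-0.0001],
    [0.0004,0.0035,-0.0001],
    [0.0004,0.0035,-0.0001],
    [0.0004,0.0035,-0.0001],
    [0.0004,0.0035,-0.0001],
    [0.0004,0.0035,0],
    [0,0,0.0005]
  ],
  "rotation": [
    [0,-0.1,-2.52],
    [0,-0.1,-2.52],
    [0,-0.1,-2.52],
    [0,-0.1,-2.52],
    [0,-0.1,-2.52],
    [0,-0.1,-2.52],
    [0,0,0]
  ]
}}

```text
clock: 19.63
position: [0.5904, 0.1949, 0.3003]
orientation: [-109.8, 89.9, -4.2]
contact_force: [1.0, 0.7, -0.3]
grip_width: 0.801
```

```bash
python3 - <<'E'
from h import *
ps=[];Rs=[]
for i in range(3):
    vision.get_image("top"); R,p,s=cur(); ps.append(p);Rs.append(R)
p=np.mean(ps,0); R=Rn.from_matrix(np.array(Rs)).mean().as_matrix()
from mv import toolR
print(p,s["joint_pos"]); plan(R,p,toolR(15.7,0),np.array([.592,.195,.210]))
E
```

```text
[ 17.1311  37.0557 -66.6245  98.4588  36.2159  69.268   46.4803] [0.5924 0.1953 0.3004] [ 32.0836  89.9613 137.5271] [-0.6132  0.3979  0.3633] 0.7953624517441253
[0.5919 0.1951 0.3005] [ 17.1311  37.0557 -66.6245  98.4588  36.2159  69.268   46.4803]
offset(tool) [ 0.0905 -0.0001 -0.0002] rotvec deg [-0.2291  0.004  -0.0151]
```

Call:
{"method": "jog_arm", "body": {
  "jaw": [80,80,80,80,80,80,80,80,80,80,80],
  "offset": [
    [0.006,0,0],
    [0.012,0,0],
    [0.012,0,0],
    [0.012,0,0],
    [0.012,0,0],
    [0.012,0,0],
    [0.01,0,0],
    [0.008,0,0],
    [0.005,0,0],
    [0.001,0,0],
    [0,0,0]
  ],
  "rotation": [
    [0,0,0],
    [0,0,0],
    [0,0,0],
    [0,0,0],
    [0,0,0],
    [0,0,0],
    [0,0,0],
    [0,0,0],
    [0,0,0],
    [0,0,0],
    [0,0,0]
  ]
}}

```text
clock: 20.7
position: [0.5923, 0.1959, 0.2107]
orientation: [-50.4, 89.9, 55.1]
contact_force: [0.7, -0.1, 0.1]
grip_width: 0.8
```

Call:
{"method": "jog_arm", "body": {
  "jaw": [0,0,0,0,0,0,0,0,0,0,0],
  "offset": [
    [0,0,0],
    [0,0,0],
    [0,0,0],
    [0,0,0],
    [0,0,0],
    [0,0,0],
    [0,0,0],
    [0,0,0],
    [0,0,0],
    [0,0,0],
    [0,0,0]
  ],
  "rotation": [
    [0,0,0],
    [0,0,0],
    [0,0,0],
    [0,0,0],
    [0,0,0],
    [0,0,0],
    [0,0,0],
    [0,0,0],
    [0,0,0],
    [0,0,0],
    [0,0,0]
  ]
}}

```text
clock: 21.62
position: [0.5923, 0.1958, 0.2108]
orientation: [-58.6, 89.9, 46.9]
contact_force: [0.6, -0.2, -0.5]
grip_width: 0.234
```

```bash
python3 - <<'E'
from h import *
R,p,s=cur(); print(s)
E
```

```text
{'clock': 21.6167, 'joint_pos': array([ 14.6014,  41.6554, -62.5464, 104.1643,  42.2733,  61.2353,
        41.3223]), 'qd': array([ 0.0393,  0.0674, -0.0497, -0.045 , -0.0344,  0.0834, -0.0269]), 'joint_torque': array([ -0.1367, -67.3489, -17.0513, -20.2069,  -0.0724,  -0.0263,
         0.0006]), 'position': array([0.5923, 0.1958, 0.2108]), 'orientation': array([-58.5576,  89.9128,  46.9145]), 'contact_force': array([ 0.6229, -0.2042, -0.4666]), 'torque': array([ 0.0016, -0.1633,  0.0082]), 'grip_width': 0.23367679950657455}
```

The knob is gripped again at 0.234. I'll press down in small steps and watch the force.

Call:
{"method": "jog_arm", "body": {
  "jaw": [0,0,0,0,0,0],
  "offset": [
    [0.0015,0,0],
    [0.0015,0,0],
    [0.0015,0,0],
    [0.0015,0,0],
    [0,0,0],
    [0,0,0]
  ],
  "rotation": [
    [0,0,0],
    [0,0,0],
    [0,0,0],
    [0,0,0],
    [0,0,0],
    [0,0,0]
  ]
}}

```text
clock: 22.12
position: [0.5924, 0.1959, 0.2048]
orientation: [-60.6, 89.9, 44.9]
contact_force: [0.4, -0.6, 2.5]
grip_width: 0.234
```

Call:
{"method": "jog_arm", "body": {
  "jaw": [0,0,0,0,0],
  "offset": [
    [0.001,0,0],
    [0.001,0,0],
    [0.001,0,0],
    [0,0,0],
    [0,0,0]
  ],
  "rotation": [
    [0,0,0],
    [0,0,0],
    [0,0,0],
    [0,0,0],
    [0,0,0]
  ]
}}

```text
clock: 22.53
position: [0.5924, 0.1959, 0.2019]
orientation: [-61.5, 89.9, 44.0]
contact_force: [-0.3, -1.4, 3.9]
grip_width: 0.238
```

Call:
{"method": "jog_arm", "body": {
  "jaw": [0,0,0,0],
  "offset": [
    [0.0007,0,0],
    [0.0008,0,0],
    [0,0,0],
    [0,0,0]
  ],
  "rotation": [
    [0,0,0],
    [0,0,0],
    [0,0,0],
    [0,0,0]
  ]
}}

```text
clock: 22.87
position: [0.5925, 0.196, 0.2007]
orientation: [-69.5, 89.9, 36.0]
contact_force: [-0.8, -1.2, 7.4]
grip_width: 0.234
```

At 10.1 mm down the force jumped to 7.4 N, so the lid is bottomed. I'll turn clockwise (+ about tool x), gently at first.

Call:
{"method": "jog_arm", "body": {
  "jaw": [0,0,0,0,0,0],
  "offset": [
    [0,0,0],
    [0,0,0],
    [0,0,0],
    [0,0,0],
    [0,0,0],
    [0,0,0]
  ],
  "rotation": [
    [1,0,0],
    [2,0,0],
    [2,0,0],
    [2,0,0],
    [2,0,0],
    [1,0,0]
  ]
}}

```text
clock: 23.37
position: [0.5927, 0.1964, 0.2008]
orientation: [-53.3, 89.8, 42.1]
contact_force: [-0.7, -0.4, 4.7]
grip_width: 0.237
```

```bash
cat > tq.py <<'E'
from h import *
R,p,s=cur(); z=R[:,2]
print("clk",s["clock"],"p",p,"jawyaw",np.degrees(np.arctan2(z[1],z[0])),"f",s["contact_force"],"tq",s["torque"],"j",s["joint_pos"],s["joint_torque"][-1])
E
python3 tq.py
python3 - <<'E'
from h import *
for n in("scene","top"): cv2.imwrite(f"pics/{n}10.png",vision.get_image(n)[:,:,::-1])
crop("pics/scene10.png",(350,130,460,240),7,"pics/h1.png"); crop("pics/top10.png",(195,120,305,210),7,"pics/h2.png")
E
python3 tq.py
```

```text
clk 23.3667 p [0.5927 0.1964 0.2008] jawyaw 95.37966272138443 f [-0.6993 -0.3897  4.6896] tq [-0.0356 -0.1605  0.0899] j [ 13.1648  41.0736 -59.5712 104.757   41.3994  58.9232  32.1161] -0.024429444456472993
clk 23.4667 p [0.5927 0.1964 0.2008] jawyaw 95.44321220249972 f [0.5414 0.0289 6.2772] tq [-0.0795 -0.1967 -0.0511] j [ 13.1659  41.0791 -59.5806 104.7561  41.4051  58.9279  32.1713] -0.2564251609146595
```

View pics/h1.png

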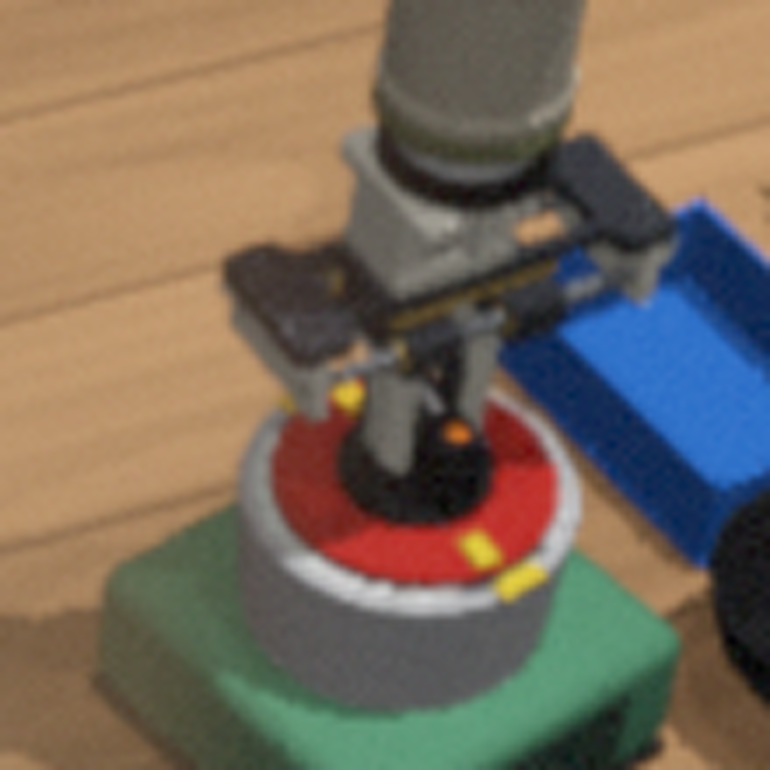

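View pics/h2.png

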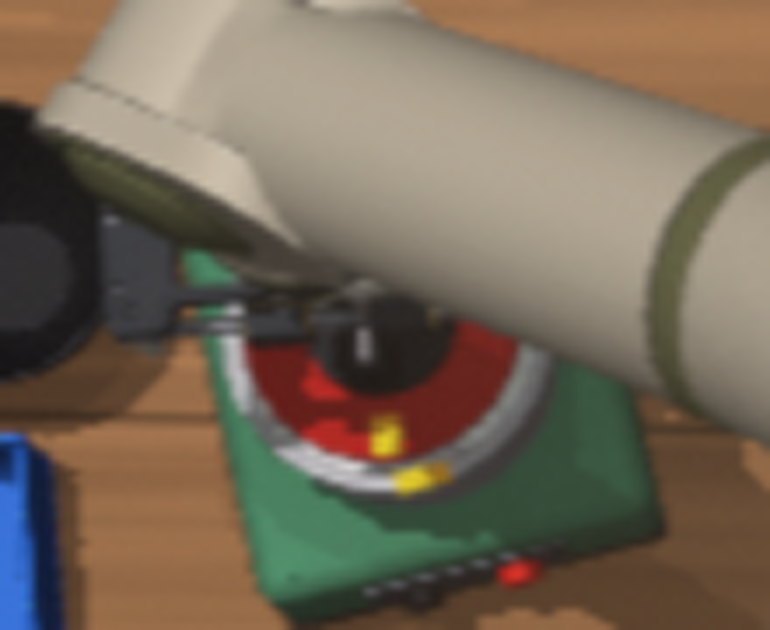

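Both views show the lid marks rotating clockwise with the knob, about 10° past the mill's marks. I'll continue to about 55°.

Call:
{"method": "jog_arm", "body": {
  "jaw": [0,0,0,0,0,0,0,0,0,0,0,0],
  "offset": [
    [0,0,0],
    [0,0,0],
    [0,0,0],
    [0,0,0],
    [0,0,0],
    [0,0,0],
    [0,0,0],
    [0,0,0],
    [0,0,0],
    [0,0,0],
    [0,0,0],
    [0,0,0]
  ],
  "rotation": [
    [2,0,0],
    [3,0,0],
    [3,0,0],
    [3,0,0],
    [3,0,0],
    [3,0,0],
    [3,0,0],
    [3,0,0],
    [2,0,0],
    [0,0,0],
    [0,0,0],
    [0,0,0]
  ]
}}

```text
clock: 24.47
position: [0.5927, 0.1964, 0.2007]
orientation: [-27.3, 89.8, 43.2]
contact_force: [0.1, 0.0, 6.1]
grip_width: 0.237
```

```bash
python3 tq.py
```

```text
clk 24.4667 p [0.5927 0.1964 0.2007] jawyaw 70.54410585675188 f [0.0692 0.0349 6.0749] tq [-0.0851 -0.1665 -0.0556] j [ 10.1548  38.4684 -53.351  104.9259  37.1147  55.7543  11.2655] 0.03374093561433256
```

Call:
{"method": "jog_arm", "body": {
  "jaw": [0,0,0,0,0,0,0,0,0,0,0,0],
  "offset": [
    [0,0,0],
    [0,0,0],
    [0,0,0],
    [0,0,0],
    [0,0,0],
    [0,0,0],
    [0,0,0],
    [0,0,0],
    [0,0,0],
    [0,0,0],
    [0,0,0],
    [0,0,0]
  ],
  "rotation": [
    [2,0,0],
    [2,0,0],
    [2,0,0],
    [2,0,0],
    [2,0,0],
    [2,0,0],
    [2,0,0],
    [2,0,0],
    [2,0,0],
    [0,0,0],
    [0,0,0],
    [0,0,0]
  ]
}}

```text
clock: 25.47
position: [0.5926, 0.1962, 0.2007]
orientation: [-12.6, 89.9, 39.9]
contact_force: [-0.4, 0.5, 6.5]
grip_width: 0.237
```

```bash
python3 tq.py; python3 - <<'E'
from h import *
for n in("scene","top"): cv2.imwrite(f"pics/{n}11.png",vision.get_image(n)[:,:,::-1])
crop("pics/scene11.png",(350,130,460,240),7,"pics/i1.png")
E
python3 tq.py
```

```text
clk 25.4667 p [0.5926 0.1962 0.2007] jawyaw 52.542266209250315 f [-0.3531  0.4592  6.5469] tq [-0.2226 -0.0421 -0.0163] j [  7.7089  36.7719 -48.6988 105.0757  33.8942  53.7133  -3.7156] 0.012064793554600328
clk 25.5667 p [0.5926 0.1962 0.2007] jawyaw 52.54232560262687 f [-0.2761 -0.0426  6.3905] tq [-0.1784 -0.0818 -0.0311] j [  7.7146  36.7727 -48.703  105.0765  33.8928  53.7135  -3.7127] 0.018957388820126653
```

View pics/i1.png

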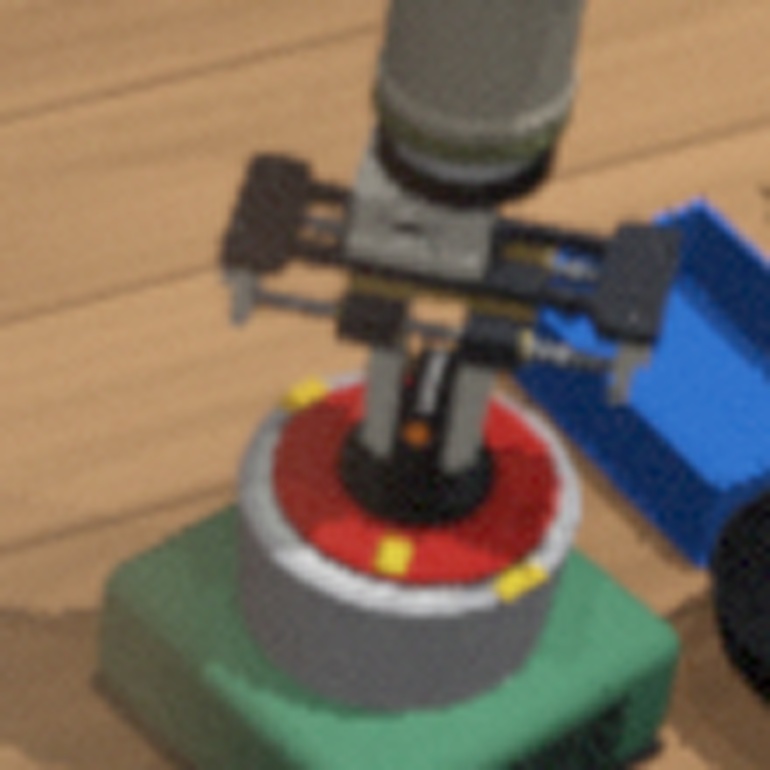

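The knob has turned 53° and the lid has followed throughout. From here I'll take small steps and watch the moment.

Call:
{"method": "jog_arm", "body": {
  "jaw": [0,0,0,0,0,0],
  "offset": [
    [0,0,0],
    [0,0,0],
    [0,0,0],
    [0,0,0],
    [0,0,0],
    [0,0,0]
  ],
  "rotation": [
    [2,0,0],
    [2,0,0],
    [2,0,0],
    [2,0,0],
    [0,0,0],
    [0,0,0]
  ]
}}

```text
clock: 26.07
position: [0.5926, 0.1962, 0.2008]
orientation: [-7.3, 89.9, 37.2]
contact_force: [-0.3, 0.1, 7.1]
grip_width: 0.232
```

```bash
python3 tq.py
```

```text
clk 26.0667 p [0.5926 0.1962 0.2008] jawyaw 44.52995496509298 f [-0.3214  0.0806  7.1075] tq [-0.3306  0.0739 -0.0023] j [  6.5468  36.0679 -46.5916 105.1512  32.4316  52.8727 -10.3564] -0.06983708823099732
```

Call:
{"method": "jog_arm", "body": {
  "jaw": [0,0,0,0],
  "offset": [
    [0,0,0],
    [0,0,0],
    [0,0,0],
    [0,0,0]
  ],
  "rotation": [
    [2,0,0],
    [2,0,0],
    [0,0,0],
    [0,0,0]
  ]
}}

```text
clock: 26.4
position: [0.5925, 0.1961, 0.2007]
orientation: [-2.7, 89.9, 37.8]
contact_force: [-0.1, -1.3, 8.2]
grip_width: 0.232
```

```bash
python3 tq.py
```

```text
clk 26.4 p [0.5925 0.1961 0.2007] jawyaw 40.527591600461044 f [-0.1459 -1.3135  8.2277] tq [-0.3235  0.0702 -0.0506] j [  5.9547  35.7331 -45.5347 105.1903  31.6934  52.4712 -13.6651] -0.06715774303302169
```

Call:
{"method": "jog_arm", "body": {
  "jaw": [0,0,0,0],
  "offset": [
    [0,0,0],
    [0,0,0],
    [0,0,0],
    [0,0,0]
  ],
  "rotation": [
    [2,0,0],
    [2,0,0],
    [0,0,0],
    [0,0,0]
  ]
}}

```text
clock: 26.73
position: [0.5923, 0.196, 0.2007]
orientation: [-1.6, 89.9, 35.0]
contact_force: [-1.4, -1.5, 7.7]
grip_width: 0.234
```

```bash
python3 tq.py
```

```text
clk 26.7333 p [0.5923 0.196  0.2007] jawyaw 36.538418470363034 f [-1.384  -1.5027  7.7192] tq [-0.3345  0.2137  0.0774] j [  5.356   35.4036 -44.4774 105.2389  30.9553  52.0947 -16.9627] -0.13609866611659527
```

Call:
{"method": "jog_arm", "body": {
  "jaw": [0,0,0,0],
  "offset": [
    [0,0,0],
    [0,0,0],
    [0,0,0],
    [0,0,0]
  ],
  "rotation": [
    [2,0,0],
    [2,0,0],
    [0,0,0],
    [0,0,0]
  ]
}}

```text
clock: 27.07
position: [0.5914, 0.1956, 0.2007]
orientation: [-121.6, 90.0, -89.0]
contact_force: [-4.7, -2.6, 11.0]
grip_width: 0.231
```

```bash
cat > ang.py <<'E'
from h import *
import sys
N=sys.argv[1]
im=vision.get_image("scene"); b=im[:,:,::-1].copy(); cv2.imwrite(f"pics/s{N}.png",b)
exec(open("tq.py").read().split("\n",1)[1])
hsv=cv2.cvtColor(b,cv2.COLOR_BGR2HSV)
m=cv2.inRange(hsv,(20,90,80),(36,255,255)); M=np.zeros_like(m); M[180:225,380:435]=m[180:225,380:435]
k,l,s_,cc=cv2.connectedComponentsWithStats(M)
for j in range(1,k):
    if s_[j,4]>5:
        w=M*0; ww=(l==j)*1.; 
        q=onz("scene",cc[j],.173)
        d=q[:2]-np.array([.5895,.1955]); print("yel",cc[j].round(1),s_[j,4],"r",np.hypot(*d).round(4),"ang",np.degrees(np.arctan2(d[1],d[0])).round(1))
m=cv2.inRange(hsv,(6,150,110),(17,255,255)); M=np.zeros_like(m); M[180:200,395:425]=m[180:200,395:425]
k,l,s_,cc=cv2.connectedComponentsWithStats(M)
for j in range(1,k):
    if s_[j,4]>=2:
        q=onz("scene",cc[j],.225); d=q[:2]-np.array([.5895,.1955]); print("pin",cc[j].round(1),s_[j,4],"r",np.hypot(*d).round(4),"ang",np.degrees(np.arctan2(d[1],d[0])).round(1))
crop(f"pics/s{N}.png",(350,130,460,240),7,f"pics/sc{N}.png")
E
python3 tq.py; python3 ang.py 12
```

```text
clk 27.0667 p [0.5914 0.1956 0.2007] jawyaw 32.5721430125304 f [-4.663  -2.6227 10.9973] tq [-0.7249  0.9271  0.217 ] j [  4.7428  35.0633 -43.4274 105.3299  30.1906  51.7849 -20.2501] -0.30741375871002674
clk 27.1167 p [0.5914 0.1956 0.2007] jawyaw 32.57812544927019 f [-5.0019 -2.4619 11.216 ] tq [-0.6931  1.0538  0.2397] j [  4.7477  35.0666 -43.4337 105.3293  30.1906  51.786  -20.2441] -0.23550004698336124
yel [392.7 185.6] 16 r 0.0712 ang -161.2
yel [400.5 207.5] 14 r 0.0526 ang -53.9
yel [423.9 212.5] 28 r 0.0775 ang 11.8
pin [395.3 186.3] 3 r 0.046 ang -107.9
pin [406.2 190.4] 5 r 0.0247 ang -55.1
```

View pics/sc12.png

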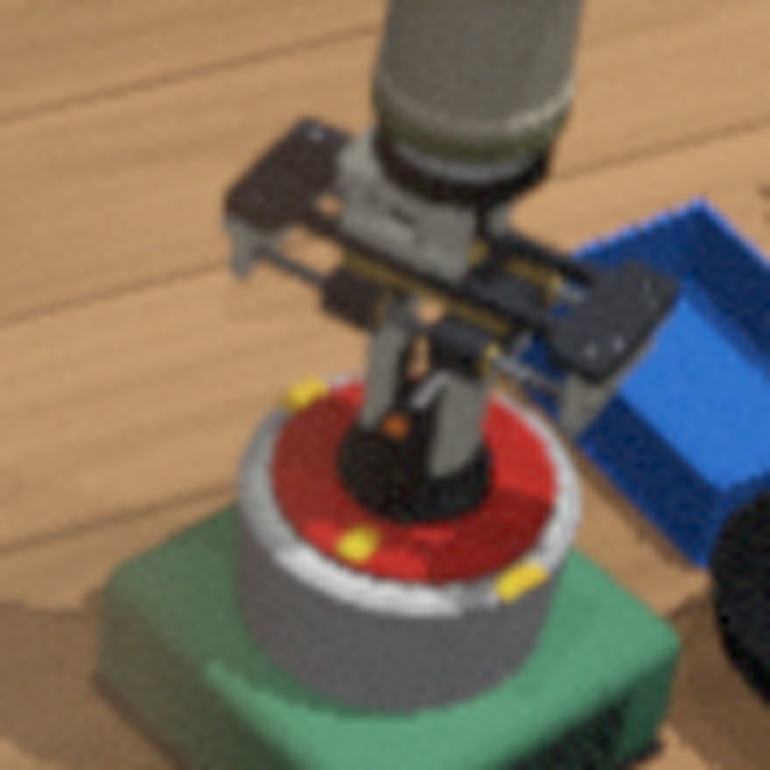

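The moment has risen to +0.23 N·m and the lateral force to 5 N. The lid mark sits at about −54°, so the stop is at about 70°. I'll keep turning in small steps and watch for the click.

Call:
{"method": "jog_arm", "body": {
  "jaw": [0,0,0,0],
  "offset": [
    [0,0,0],
    [0,0,0],
    [0,0,0],
    [0,0,0]
  ],
  "rotation": [
    [1.5,0,0],
    [1.5,0,0],
    [1,0,0],
    [0,0,0]
  ]
}}

```text
clock: 27.45
position: [0.5908, 0.1955, 0.2007]
orientation: [-160.1, 89.9, -131.6]
contact_force: [-6.3, -3.8, 12.1]
grip_width: 0.237
```

```bash
python3 ang.py 13
```

```text
clk 27.5 p [0.5908 0.1955 0.2007] jawyaw 28.58344420955378 f [-7.4478 -2.8198 12.7236] tq [-0.9143  1.4356  0.2175] j [  4.1249  34.7424 -42.3741 105.399   29.4334  51.4568 -23.5492] -0.35342881456017494
yel [393.1 185.2] 12 r 0.0714 ang -162.8
yel [400.2 207.4] 16 r 0.0528 ang -54.8
yel [423.8 212.4] 28 r 0.077 ang 11.6
pin [395.3 186.3] 3 r 0.046 ang -107.9
pin [405.7 190. ] 7 r 0.0241 ang -60.1
```

Call:
{"method": "jog_arm", "body": {
  "jaw": [0,0,0,0],
  "offset": [
    [0,0,0],
    [0,0,0],
    [0,0,0],
    [0,0,0]
  ],
  "rotation": [
    [1.5,0,0],
    [1.5,0,0],
    [0,0,0],
    [0,0,0]
  ]
}}

```text
clock: 27.83
position: [0.5913, 0.1956, 0.2007]
orientation: [-152.8, 90.0, -127.2]
contact_force: [-4.3, -2.7, 11.1]
grip_width: 0.237
```

```bash
python3 ang.py 14
```

```text
clk 27.8833 p [0.5914 0.1956 0.2007] jawyaw 25.555935899438925 f [-4.8449 -2.9467 10.4537] tq [-0.7129  0.8878  0.0357] j [  3.6612  34.5293 -41.5591 105.3971  28.8876  51.1307 -26.0275] -0.05295990966260433
yel [392.9 185.5] 15 r 0.0708 ang -161.8
yel [400.5 207.5] 14 r 0.0526 ang -53.9
yel [423.8 212.5] 27 r 0.0773 ang 11.6
pin [395.5 186.5] 2 r 0.0456 ang -106.9
pin [405.5 189.5] 4 r 0.0227 ang -64.5
```

Call:
{"method": "jog_arm", "body": {
  "jaw": [0,0,0,0],
  "offset": [
    [0,0,0],
    [0,0,0],
    [0,0,0],
    [0,0,0]
  ],
  "rotation": [
    [1.5,0,0],
    [1.5,0,0],
    [0,0,0],
    [0,0,0]
  ]
}}

```text
clock: 28.22
position: [0.5921, 0.1959, 0.2007]
orientation: [12.8, 89.9, 35.3]
contact_force: [-0.1, -1.7, 7.9]
grip_width: 0.234
```

```bash
python3 ang.py 15
```

```text
clk 28.2667 p [0.5922 0.1959 0.2008] jawyaw 22.53249972522105 f [-2.0227 -1.116   8.0678] tq [-0.4556  0.3194 -0.107 ] j [  3.1857  34.3267 -40.7431 105.3788  28.3505  50.7916 -28.5086] 0.0969821191392839
yel [393.1 185.6] 15 r 0.0701 ang -162.0
yel [401.3 207.8] 12 r 0.0522 ang -51.0
yel [423.8 212.5] 26 r 0.0774 ang 11.4
pin [395.7 186.7] 3 r 0.0452 ang -105.9
pin [405.  189.5] 6 r 0.0238 ang -67.2
```

View pics/sc15.png

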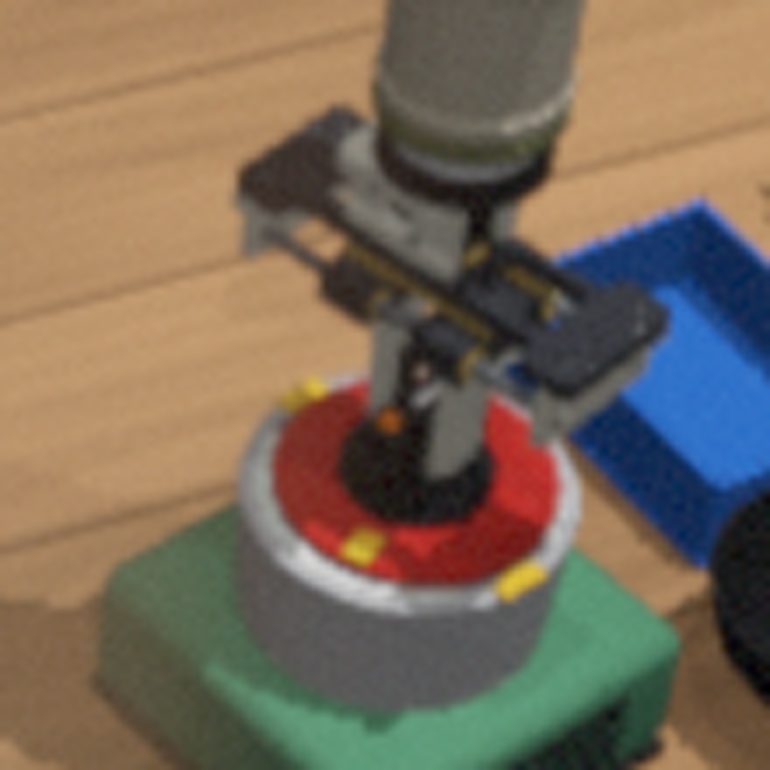

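The moment has reversed to −0.11 N·m and the lid mark has sprung back from −54° to −51°, so the first click is topped. I'll add a small margin, still far short of the second click, and check again.

Call:
{"method": "jog_arm", "body": {
  "jaw": [0,0,0,0,0,0],
  "offset": [
    [0,0,0],
    [0,0,0],
    [0,0,0],
    [0,0,0],
    [0,0,0],
    [0,0,0]
  ],
  "rotation": [
    [1.5,0,0],
    [1.5,0,0],
    [0,0,0],
    [0,0,0],
    [0,0,0],
    [0,0,0]
  ]
}}

```text
clock: 28.77
position: [0.5926, 0.1957, 0.2007]
orientation: [8.1, 89.9, 27.6]
contact_force: [-0.4, -1.6, 7.2]
grip_width: 0.233
```

```bash
python3 ang.py 16; python3 tq.py
```

```text
clk 28.8167 p [0.5926 0.1957 0.2007] jawyaw 19.50846789669882 f [ 0.1342 -2.2405  7.6797] tq [-0.5133 -0.0192 -0.1358] j [  2.718   34.1205 -39.916  105.3884  27.8106  50.517  -30.9785] 0.14301288407295942
yel [393.  185.6] 14 r 0.0705 ang -161.8
yel [402.9 208.7] 12 r 0.0536 ang -44.6
yel [423.9 212.5] 24 r 0.0776 ang 11.6
pin [395.3 187. ] 3 r 0.0465 ang -104.2
pin [404.8 189.6] 5 r 0.0246 ang -67.5
clk 28.8167 p [0.5926 0.1957 0.2007] jawyaw 19.50846789669882 f [ 0.1342 -2.2405  7.6797] tq [-0.5133 -0.0192 -0.1358] j [  2.718   34.1205 -39.916  105.3884  27.8106  50.517  -30.9785] 0.14301288407295942
```

The lid sprang back 9.5° and the knob is now about 26° (0.45 rad) ahead of it, which matches the first-click rest of 0.46. I'll ease the press by 3 mm and let go.

Call:
{"method": "jog_arm", "body": {
  "jaw": [0,0,0,0,0],
  "offset": [
    [-0.001,0,0],
    [-0.001,0,0],
    [-0.001,0,0],
    [0,0,0],
    [0,0,0]
  ],
  "rotation": [
    [0,0,0],
    [0,0,0],
    [0,0,0],
    [0,0,0],
    [0,0,0]
  ]
}}

```text
clock: 29.23
position: [0.5924, 0.1958, 0.2033]
orientation: [23.1, 89.9, 42.6]
contact_force: [1.3, -0.1, 3.2]
grip_width: 0.236
```

```bash
python3 ang.py 17
```

```text
clk 29.2833 p [0.5925 0.1958 0.2032] jawyaw 19.48123783295757 f [ 1.6611 -0.3604  3.2369] tq [-0.2557 -0.2938 -0.0153] j [  2.8018  33.9727 -40.0327 105.2511  27.6115  50.7841 -30.843 ] 0.023189029307104647
yel [392.7 185.6] 12 r 0.0711 ang -161.1
yel [403.7 208.5] 14 r 0.052 ang -42.4
yel [423.8 212.5] 25 r 0.0773 ang 11.4
pin [395.5 186. ] 2 r 0.0453 ang -109.7
pin [405.  189.2] 4 r 0.023 ang -69.0
```

Call:
{"method": "jog_arm", "body": {
  "jaw": [30,50,70,80,80,80,80,80],
  "offset": [
    [0,0,0],
    [0,0,0],
    [0,0,0],
    [0,0,0],
    [0,0,0],
    [0,0,0],
    [0,0,0],
    [0,0,0]
  ],
  "rotation": [
    [0,0,0],
    [0,0,0],
    [0,0,0],
    [0,0,0],
    [0,0,0],
    [0,0,0],
    [0,0,0],
    [0,0,0]
  ]
}}

```text
clock: 29.95
position: [0.5923, 0.1959, 0.2033]
orientation: [28.6, 89.9, 48.1]
contact_force: [0.5, 0.0, 0.1]
grip_width: 0.752
```

Call:
{"method": "jog_arm", "body": {
  "jaw": [80,80,80,80,80,80,80,80,80],
  "offset": [
    [-0.005,0,0],
    [-0.01,0,0],
    [-0.015,0,0],
    [-0.02,0,0],
    [-0.02,0,0],
    [-0.02,0,0],
    [-0.02,0,0],
    [-0.01,0,0],
    [0,0,0]
  ],
  "rotation": [
    [0,0,0],
    [0,0,0],
    [0,0,0],
    [0,0,0],
    [0,0,0],
    [0,0,0],
    [0,0,0],
    [0,0,0],
    [0,0,0]
  ]
}}

```text
clock: 30.7
position: [0.593, 0.1965, 0.3263]
orientation: [7.3, 89.7, 26.7]
contact_force: [0.3, 0.5, -0.3]
grip_width: 0.8
```

```bash
python3 ang.py 18; python3 - <<'E'
from h import *
cv2.imwrite("pics/top18.png",vision.get_image("top")[:,:,::-1])
crop("pics/top18.png",(195,120,305,210),7,"pics/tc18.png")
E
```

```text
clk 30.75 p [0.5925 0.196  0.3245] jawyaw 19.467773905772045 f [-0.2213 -0.4375 -1.0226] tq [-0.0213 -0.1105  0.0161] j [  5.8942  27.4251 -43.934   97.4881  20.9671  63.406  -24.8387] 0.10419261641800404
yel [392.3 185.8] 19 r 0.071 ang -159.7
yel [403.9 207.9] 8 r 0.0492 ang -42.7
yel [423.9 212.5] 28 r 0.0775 ang 11.8
pin [395.5 186. ] 2 r 0.0453 ang -109.7
pin [420.5 186. ] 2 r 0.0323 ang 67.7
pin [404.6 188.9] 11 r 0.0228 ang -73.5
```

View pics/sc18.png

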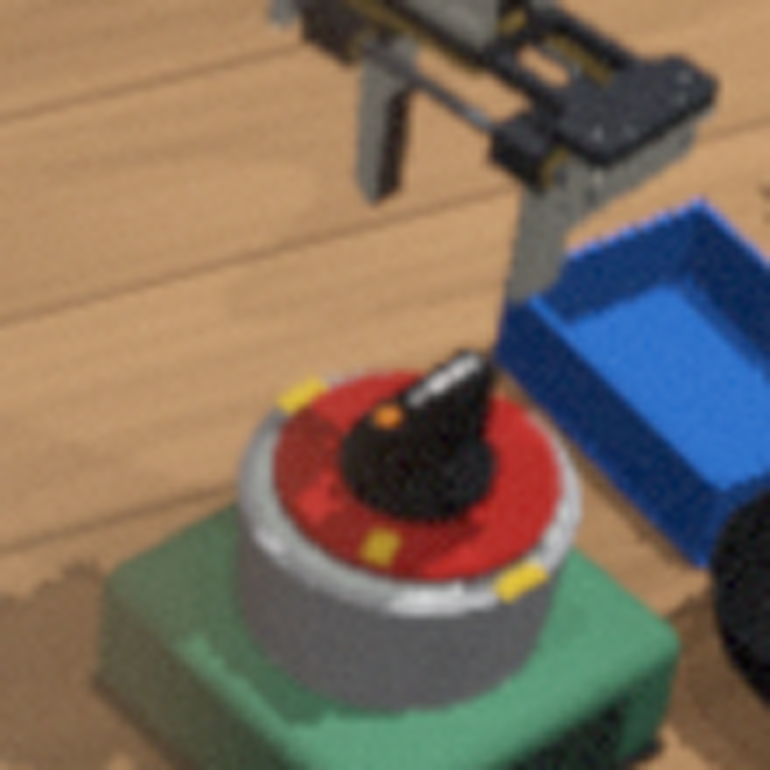

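View pics/tc18.png

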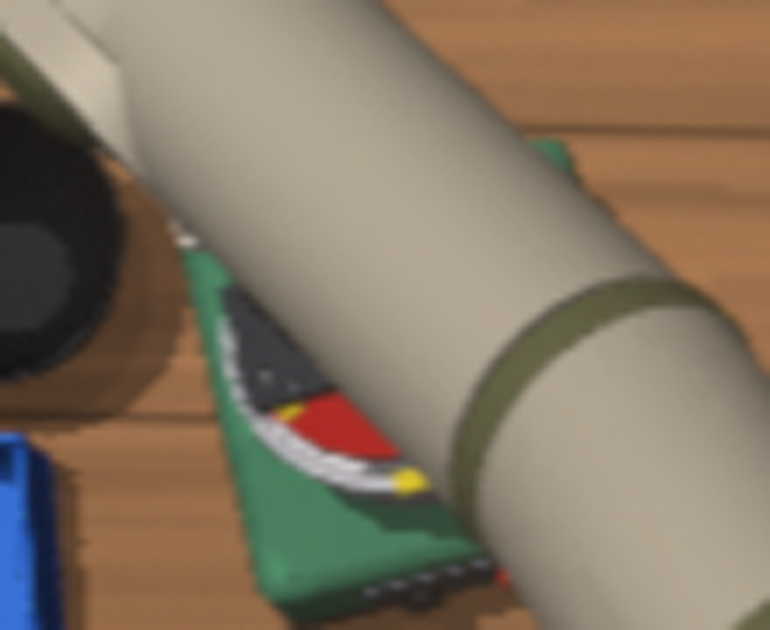

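Call:
{"method": "jog_arm", "body": {
  "jaw": [80,80,80,80,80,80,80,80,80,80,80,80],
  "offset": [
    [-0.006,0,-0.01],
    [-0.006,0.01,-0.02],
    [-0.006,0.01,-0.02],
    [-0.006,0.01,-0.02],
    [-0.006,0.01,-0.02],
    [-0.006,0.01,-0.02],
    [-0.006,0.01,-0.02],
    [-0.006,0.01,-0.02],
    [-0.006,0.01,-0.02],
    [0,0.01,-0.02],
    [0,0,0],
    [0,0,0]
  ],
  "rotation": [
    [0,0,0],
    [0,0,0],
    [0,0,0],
    [0,0,0],
    [0,0,0],
    [0,0,0],
    [0,0,0],
    [0,0,0],
    [0,0,0],
    [0,0,0],
    [0,0,0],
    [0,0,0]
  ]
}}

```text
clock: 31.8
position: [0.3817, 0.2167, 0.3769]
orientation: [-36.4, 89.9, -16.9]
contact_force: [1.1, 0.3, 0.1]
grip_width: 0.803
```

```bash
python3 - <<'E'
from h import *
for n in("scene","top"): cv2.imwrite(f"pics/{n}19.png",vision.get_image(n)[:,:,::-1])
crop("pics/top19.png",(195,120,305,210),7,"pics/tc19.png")
R,p,s=cur(); print(p,s["contact_force"])
E
```

```text
[0.3833 0.2166 0.3767] [ 0.4819 -0.5269 -0.8002]
```

View pics/tc19.png

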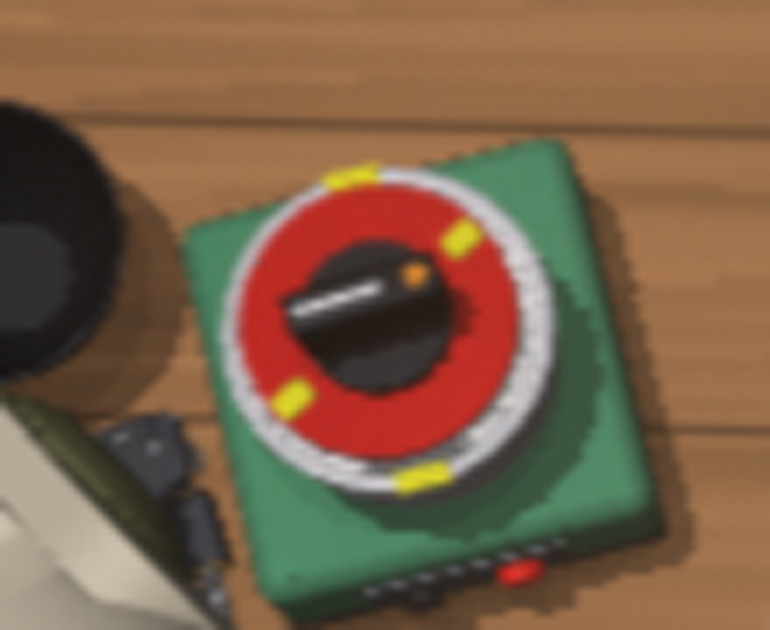

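View pics/scene19.png

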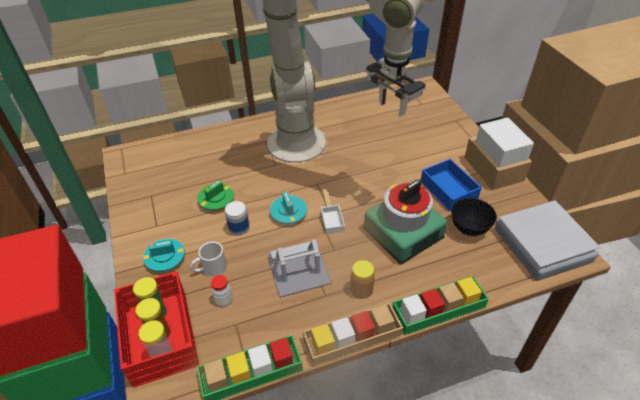

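In the top view the lid has turned about 60° from the slots and the knob is about 27° ahead of it. The lid is level, and the other items are at the same pixels as at the start. I'll hand the job in.

```bash
python3 -c "
from workcell import arm,observe
print(arm.finish_job()); print(observe()['clock'])"
```

```text
the job is handed in; nothing more can be done
None
the job is handed in; nothing more can be done
```

The spice mill is closed and the job is handed in at about 32 s. The lid is in the mouth, turned clockwise, and the knob was stopped at its first click.

**What I did:** I took the red lid from the rack by its knob, with the tool tilted 15° because the arm ran into a joint limit approaching straight on. I set the lid level with both lugs in the slots and let go. I then gripped the knob again from straight above, pressed to about 7 N, and turned clockwise. The stop came at about 70°, with a moment of about +0.23 N·m. I turned on until the moment reversed to −0.11 N·m and the lid sprang back, then let go.

**Last checks:**
- **Lid:** it looks level and is turned about 60° from the slots. It sprang back about 10–12° from the stop. That is right at the 0.2 rad allowed, and the image measurement is only good to a couple of degrees.
- **Knob:** it sits about 27–28° (0.47–0.49 rad) ahead of the lid, against 0.46 for the first click and 0.91 for the second.
- **Surroundings:** the bystanders look unmoved, and the gripper is open and clear of everything.

**Checks that disagreed:** the two cameras differed by about 5 mm in x at the mill, so I used a value between them, about 0.592 m. I did not measure directly that the lid rose to 3.5 mm and is held. I infer it because the lid stayed turned and level after I let go.

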